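# Cure the resin pendants in the lidded curing box

### The job

Cure the resin pendants lying on the bench: take the lid off the curing box (lift its end over the lip, then slide it out of the grooves), lay every pendant flat on the box's floor, none on another, and slide the lid back fully home so that it lies flat behind the lip again. Only then turn the timer knob clockwise past its click to the on position, and let go; the lamp must never be on while the lid is not closed. Leave the dropper bottle, the dapping block and the other things on the bench where they are.

Things in the scene. Friction and masses are not known exactly. Their poses are not given: they have to be found in the camera images.
- cure_box: Grey curing box, fixed, 270 x 134 mm. Origin: centre of its underside, on the bench; x runs along it from the lip end (-x) to the control housing (+x: x 50 to 140 mm, top z = 62 mm, carries the knob). Chamber: open on top, inside x -122 to 50, y -56 to 56 mm, floor z = 10; side walls form a ledge at z = 46 on which the lid lies, between side guides at y = -62 and 62, 57 high, ends flared.
- box_lip (a point): Middle of the lip: top of the end wall at the box's -x end (wall x -130 to -122 mm, top z = 51 mm, 5 mm above the ledge). The closed lid's -x end lies behind it, so the lid cannot be pulled straight out.
- box_rails (a point): Point midway between the front ends of two steel rails that overhang the lid's long edges, from box x = -40 to 50 mm, |y| above 54 mm, at their underside (z = 57 mm, top 60). With the ledge they form grooves 11 mm high for the 6 mm lid. Turned-up lead-ins at x = -54 to -40 mm.
- lid: Loose aluminium lid, 168 (x) x 120 (y) x 6 mm, 0.2 kg. Origin: centre of its underside. Closed, its axes are the box's and its origin is at x = -36, y = 0, z = 46 mm in the box frame (2 mm play each way). The rails let its -x end rise up to 9 mm, so over the 5 mm lip; slid 90 mm towards -x it is clear of them. Laid lengthwise along world y it fits on the bare bench 0.525 m ahead, 0.17 m left of the robot.
- lid_grip (a point): Centre of the lid's black upright grip, 22 mm over the lid's underside: a block 12 mm thick (lid x), 52 mm wide (y), from 6 to 38 mm over the underside, at lid x = -40 mm. Pinch it along x from above. To refit the lid its +x end goes low under the rails with the -x end tipped up 0.03 to 0.055 rad over the lip; push it home to the housing, then drop the -x end.
- pendant_1: Round pendant, 30 mm across, with a small bail (hanging loop) reaching 23 mm from the centre towards its +x, 8 mm thick, 25 g. A brass frame filled with amber resin, the same on both faces. Origin at its centre, half-way through the thickness (4 mm over what it lies on); z is square to the faces. Three or four of the four are there.
- pendant_2: Round pendant, 30 mm across, with a small bail reaching 23 mm from the centre towards its +x, 8 mm thick, 25 g. A brass frame filled with amber resin, the same on both faces. Origin at its centre, half-way through the thickness (4 mm over what it lies on); z is square to the faces. Three or four of the four are there.
- pendant_3: Square pendant, 28 x 28 mm, sides along its x and y, with a small bail reaching 22 mm from the centre towards its +x, 8 mm thick, 25 g. A brass frame filled with amber resin, the same on both faces. Origin at its centre, half-way through the thickness (4 mm over what it lies on); z is square to the faces. Three or four of the four are there.
- pendant_4: Oval pendant, 34 mm (x) by 24 mm (y), with a small bail reaching 25 mm from the centre towards its +x, 8 mm thick, 25 g. A brass frame filled with amber resin, the same on both faces. Origin at its centre, half-way through the thickness (4 mm over what it lies on); z is square to the faces. Three or four of the four are there.
- timer_knob (a joint): Knob angle in rad, growing as it turns clockwise seen from above: off near 0, on against the stop at 1.2. A sprung ball resists it from 0.2, by up to about 0.15 N m, until it clicks past at 0.55 and pushes it on to about 0.9; let go short of the click it is pushed back.
- knob_grip (a point): Point on the knob's axis at the height to pinch it, 93 mm over the bench, at x = 102, y = 0 mm in the box frame. The black finger bar is 14 mm thick, 42 mm long and reaches 14 mm above this point and 22 mm below it, to the knob's round flange (42 mm across). The point turns with the knob: the bar lies along its x (along the box's x at angle 0), so pinch it along y.
- dropper_bottle: Bystander: small brown dropper bottle, 34 mm across, 102 mm tall, origin at its foot; must not be moved.
- dapping_block: Bystander: 50 mm brass cube with cups, origin centre of its underside; must not be moved.
- bench_vise: Bystander, fixed: blue bench vise about 0.14 m high; origin at its foot; it reaches about 90 mm towards the robot, 75 mm away from it and 50 mm to each side of its origin.

How it is judged:
By the outcome, as a careful person would: the job done as asked, in the order asked, and still so for the second after the job is handed in, with the robot touching nothing.
Of pendant_1, pendant_2, pendant_3, pendant_4 only 3 to 4 are there at a start; the rules pass over those that are not, and their reading is None.
At some moment in a run one of pendant_1, pendant_2, pendant_3, pendant_4 may be knocked a few centimetres aside while the robot is not near it.
Once in a run the grip may slacken for a moment while it holds something.
It also fails if it takes over 210 s, if anything falls off the work surface, if the arm or the gripper's body presses on something with over 40 N, if the wrist force passes 120 N, or if a joint passes its speed limit or range.

### The arm

A 7-joint arm with a two-finger parallel gripper is mounted at the origin on a cart in front of the work surface, level with it; the furniture and walls round the work are solid. World frame = base frame: x ahead of the robot, y to its left, z up, the work surface at z = 0. Lengths are in m, angles in degrees, forces in N, time in s.
With the tool pointing down it reaches from about 0.4 to 0.85 m from the base axis. Payload 4.5 kg.
Tool frame: the origin (TCP) lies between the finger pads; the fingertips stand env.tips_ahead ahead of it and the grasp point (between the pads) lies 6 mm ahead of it (env.tips_ahead is the distance from the TCP to the fingertips, in m); z points along the fingers, y is the line along which they close (so a half turn about z gives the same grasp; the last joint's range is limited). The gripper opens to 85 mm and grips with 20 to 120 N. Pads are 22 mm wide; open, the fingers measure 114 mm over their backs; the gripper's body (76 mm by 85 mm) begins 54 mm behind the grasp point. The pads swing forward as they close: fully open they stand 13 mm farther back than shut.
Start: joints at [-66.36, 39.483, -11.15, 89.685, 9.013, 51.709, -12.324], TCP at [0.231, 0.581, 0.256] pointing down, gripper open.
Joint ranges: [-172.22, 172.22], [-26.19, 119.32], [-84.43, 86.54], [7.71, 146.69], [-57.33, 237.33], [2.42, 119.75], [-152.13, 152.13]. Speed limits (degrees/s): [147.25, 147.25, 180, 180, 180, 180, 180].

### API

Orientations are given as a 3x3 rotation matrix whose columns are the frame's x, y, z axes.
In Python, from workcell import env gives the robot as it stands.
- The arm moves only by the tool step_arm, never from a script. Its argument "series" is a list of rows, each an object with "translation": the shift along the world's x, y, z as a fraction of full scale, a list of three; "yaw": the turn about the world's z as a fraction of full scale; "grip": the closure, from 0 (fully open) to 1 (shut). In form: [{"translation": [tx, ty, tz], "yaw": yaw, "grip": grip}, ...]. A call has 1 to 12 rows; each row is the pose to reach, as a shift and turn from the pose commanded when the call began; what a row does not reach only later rows make up. Full scale, the value 1, is 0.1 m for a shift and 90 degrees for a turn. A row lasts 1/8 s, in which the tool goes at most 62.5 mm and 10.7 degrees, less where a joint would pass 70% of its speed; a pose out of reach is approached as far as the arm can. A call with a number of a shift or a turn outside -1 to 1 is refused whole. A call with a gripper value outside its range is refused whole. The fingers move at their own pace and stop on an object; "grip_force" is the grip in N (left out, the last holds). Time passes only in rows, so rows that repeat a pose let the fingers close. It gives the time, the measured TCP pose, the force, the opening and the grip force at its end, in the units of the state.
- env.state(): the state, without advancing time (a new reading comes with each control period).
- env.read_camera(name): name is "side" or "top" or "wrist"; returns a dict with "frame" (420x560x3 uint8, blue, green, red), "depth" (420x560 float32, m along the optical axis (not along the pixel's ray), 0 where there is no reading), "mtx" (3x3 intrinsics, pixels), "R" (3x3) and "t" (3): a world point X has camera coordinates R X + t. Camera axes: x right, y down, z forward; pixel columns grow to the right and rows downward; lengths in m; the calibration is good to about 2 mm. A picture is of the moment at which its call begins.
- env.finish_job(): hands the job in; it is judged then, once.
Trained networks look in a picture, given as the dict that the camera call returned (one of the last four; its "shot" number tells which), for a name from the list of things; names that differ only in an ending like _2 or _b are one class to them, and where a whole thing is asked for, a point or a joint stands for the part that bears it (a point fixed in the world has none). Each returns a list of dicts, best first, with "score" (0 to 1); they miss things now and then, are a little off and sometimes report something else, mostly with a low value. They report only what shows in the picture. A call takes as long as a camera call.
- env.spot_in(picture, target): "rect" ([centre column, centre row, width, height] in pixels, round what is visible of it).
- env.regions_of(picture, target): "pixels" (420x560 bool, what is visible of it) and "rect" ([centre column, centre row, width, height] in pixels, round what is visible of it).
The state is a dict: "time_s": time; "joints": joint angles; "qd": joint speeds; "effort": joint torques, N m; "eef_pos": TCP position; "orientation": TCP orientation; "force": force on the tool from outside, world axes, zero at the start; "wrist_torque": the same for the moment, N m; "width": finger opening in m; "grasp_force": force on a finger pad.
Only numpy, scipy, OpenCV 4.12 (cv2) and the standard library are available. Lean on these libraries where they do the work, as an engineer would, in place of code of your own. Each camera call takes 0.05 s, during which the arm holds its last target. There are 200 camera calls.

## Working session

There is one attempt and no reset: what is moved stays moved. The work goes in short steps, Python scripts to look and compute and a tool call to move; the robot and the scene stay as the last step left them, time stands still between calls to the robot, and variables do not carry over. Pictures are saved under pics/ and viewed, at most 14 in all, crops included, and the job is handed in when it is done.

Besides the shell and the picture viewer there is one more tool, called after "Request:" as name(argument=value, ...), one argument or row to a line, values as JSON. step_arm: Moves the arm, as the interface text tells. Shift numbers are shares of 0.1 m and turn numbers shares of 90 degrees, none past 1 either way. Its arguments: {"type":"object","properties":{"series":{"type":"array","items":{"type":"object","properties":{"translation":{"type":"array","items":{"type":"number"}},"yaw":{"type":"number"},"grip":{"type":"number"}}}},"grip_force":{"type":"number"}},"required":["series"]}

```bash
mkdir -p pics; ls; cat > h.py <<'E'
import numpy as np, cv2
from workcell import env
def pix2w(p,u,v,d=None,z=None):
    K=p['mtx'];R=np.array(p['R']);t=np.array(p['t'])
    r=np.stack([(np.asarray(u)-K[0][2])/K[0][0],(np.asarray(v)-K[1][2])/K[1][1],np.ones(np.shape(u))],-1)
    C=-R.T@t
    w=r@R
    if z is not None:
        s=(z-C[2])/w[...,2]
        return C+w*s[...,None]
    return C+w*np.asarray(d)[...,None]
def cloud(p):
    v,u=np.mgrid[0:420,0:560]
    return pix2w(p,u,v,p['depth'])
def w2pix(p,X):
    c=np.array(p['R'])@np.array(X)+p['t']; q=np.array(p['mtx'])@c; return q[:2]/q[2]
E
python3 - <<'E'
from h import *
s=env.state();print(s,env.tips_ahead)
np.set_printoptions(precision=4,suppress=True)
for n in ['top','side']:
    p=env.read_camera(n);cv2.imwrite(f'pics/{n}0.png',p['frame'])
    print(n,-np.array(p['R']).T@p['t'])
    c=cloud(p)
    for o in ['pendant_1','pendant_3','pendant_4','lid','cure_box','lid_grip','timer_knob','dropper_bottle','dapping_block','bench_vise']:
        for r in env.regions_of(p,o)[:5]:
            m=r['pixels']&(p['depth']>0)
            print(o,round(r['score'],2),np.round(r['rect']),m.sum(),np.median(c[m],0) if m.any() else '')
E
```

```text
pics
{'time_s': 0.0, 'joints': array([-66.35836527,  39.53411276, -11.14416363,  89.7444596 ,
         9.01364359,  51.70837365, -12.32394915]), 'qd': array([ 0.00456287, -0.08966476,  0.03077839, -0.04594721, -0.07241349,
        0.07481607, -0.02559436]), 'effort': array([ 6.25732155e-04, -5.39606845e+01, -1.26651049e+00, -1.58532161e+01,
        9.01815161e-03,  9.80028883e-03,  5.90937475e-06]), 'eef_pos': array([0.23097598, 0.58011509, 0.2554755 ]), 'orientation': array([[-9.29134121e-01,  3.69742475e-01, -5.36278986e-04],
       [ 3.69742834e-01,  9.29132480e-01, -1.75251695e-03],
       [-1.49705729e-04, -1.82660860e-03, -9.99998321e-01]]), 'force': array([ 0.59480433, -0.56979028, -0.32026307]), 'wrist_torque': array([-0.00315145,  0.01055919, -0.01211089]), 'grasp_force': 0.0, 'width': 0.0852902099687412} 0.025
top [0.3791 0.1652 1.4291]
pendant_1 0.51 [180. 216.  15.   9.] 98 [0.4978 0.4126 0.0064]
pendant_1 0.44 [351. 150.  16.  18.] 193 [ 0.6612 -0.0451  0.0901]
pendant_3 0.51 [180. 216.  15.   9.] 98 [0.4978 0.4126 0.0064]
pendant_3 0.44 [351. 150.  16.  18.] 193 [ 0.661
[... 915 characters left out ...]
   7.   8.] 52 [0.4099 0.3028 0.006 ]
pendant_4 0.6 [283. 182.   6.   4.] 38 [0.5024 0.4074 0.0056]
pendant_4 0.48 [250. 200.   7.   8.] 52 [0.4099 0.3028 0.006 ]
lid 0.97 [303. 290.  99.  62.] 3467 [ 0.5338 -0.1121  0.0511]
cure_box 0.66 [323. 296. 151. 100.] 5601 [ 0.6167 -0.1151  0.0516]
cure_box 0.15 [367. 258.  25.  30.] 481 [ 0.6668 -0.0557  0.0843]
lid_grip 0.66 [302. 290.  95.  61.] 3275 [ 0.5328 -0.1123  0.0511]
timer_knob 0.9 [365. 256.  24.  26.] 452 [ 0.6665 -0.0562  0.0855]
dropper_bottle 0.82 [216. 170.   9.  30.] 279 [0.3074 0.3979 0.044 ]
dapping_block 0.86 [235. 165.  23.  20.] 360 [0.3571 0.4756 0.0336]
dapping_block 0.17 [319. 296. 155. 106.] 5768 [ 0.6152 -0.1159  0.0513]
```

```bash
python3 -c "
import cv2
a=cv2.imread('pics/top0.png')[100:330,100:440];cv2.imwrite('pics/top0c.png',cv2.resize(a,None,fx=2.35,fy=2.35,interpolation=cv2.INTER_CUBIC)[:600,:800])
b=cv2.imread('pics/side0.png');cv2.imwrite('pics/side0c.png',cv2.resize(b[130:370,170:470],None,fx=2.5,fy=2.5,interpolation=cv2.INTER_CUBIC))"
```

```text
(no output)
```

View pics/top0c.png

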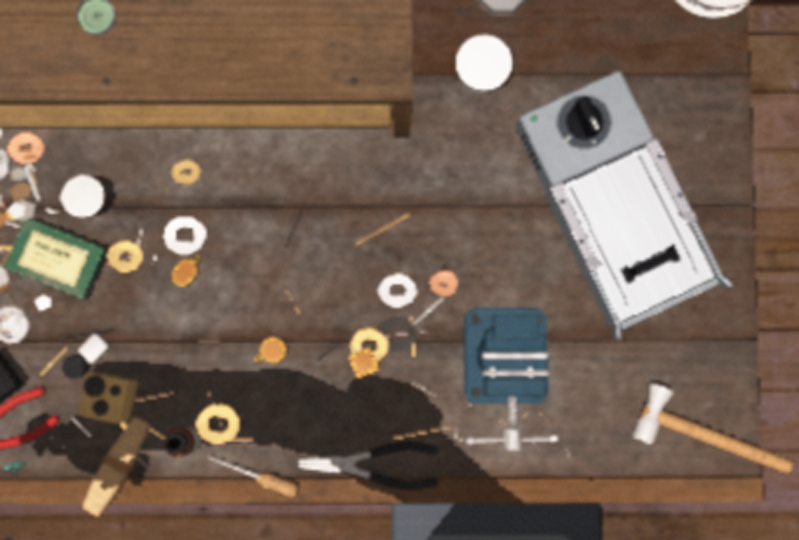

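View pics/side0c.png

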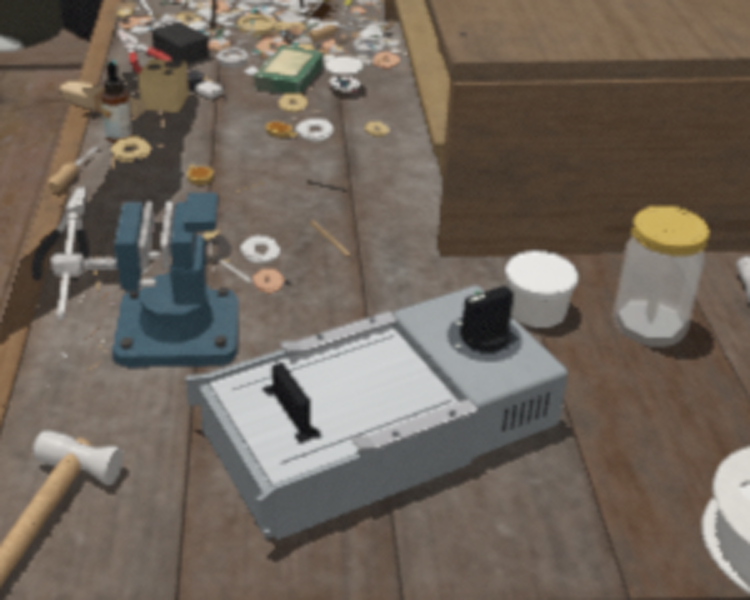

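The pictures show the box at lower right of the top view (knob at crop (583,120), lid grip at (650,265)) and the amber pendants at crop (185,270), (270,350) and (365,360). The vise stands at (505,355).

```bash
cat >> h.py <<'E'
np.set_printoptions(precision=4,suppress=True)
def rect(P):
    (c,wh,a)=cv2.minAreaRect((P[:,:2]*1000).astype(np.float32)); return np.array(c)/1000,wh,a
E
python3 - <<'E'
from h import *
for n in ['top','side']:
    p=env.read_camera(n);c=cloud(p)
    near=(c[...,0]>.4)&(c[...,0]<.75)&(c[...,1]>-.25)&(c[...,1]<.05)&(p['depth']>0)
    r=env.regions_of(p,'lid')[0]['pixels']&near&(abs(c[...,2]-.052)<.004)
    print(n,'lid',r.sum(),rect(c[r]),c[r].mean(0))
    h=near&(abs(c[...,2]-.062)<.0035)&(c[...,0]>.59);print('housing',h.sum(),rect(c[h]))
    k=near&(c[...,2]>.095)&(c[...,0]>.58);print('knob',k.sum(),rect(c[k]),c[k].mean(0))
    g=near&(c[...,2]>.075)&(c[...,0]<.57);print('grip',g.sum(),rect(c[g]) if g.sum()>3 else '',c[g].mean(0))
    b=(c[...,2]>.012)&(c[...,2]<.2)&(c[...,0]>.25)&(c[...,0]<.56)&(c[...,1]<.2)&(c[...,1]>-.02)&(p['depth']>0)
    print('vise',b.sum(),c[b].min(0),c[b].max(0))
E
```

```text
top lid 2017 (array([ 0.538 , -0.1063]), (167.6639404296875, 119.60325622558594), 24.80951499938965) [ 0.538  -0.1084  0.0515]
housing 1048 (array([ 0.6301, -0.0644]), (150.0729217529297, 131.99859619140625), 25.227968215942383)
knob 98 (array([ 0.6643, -0.0476]), (42.36688995361328, 14.712836265563965), 24.596534729003906) [ 0.6629 -0.0479  0.1044]
grip 356 (array([ 0.4524, -0.0502]), (49.935176849365234, 222.14251708984375), 21.947582244873047) [ 0.4398 -0.0089  0.1179]
vise 1423 [ 0.2515 -0.0125  0.012 ] [0.5479 0.1978 0.1465]
side lid 3064 (array([ 0.5406, -0.1081]), (170.03851318359375, 125.7508544921875), 24.226837158203125) [ 0.5374 -0.1096  0.0511]
housing 1504 (array([ 0.6325, -0.0666]), (152.1419677734375, 133.6478729248047), 24.339988708496094)
knob 158 (array([ 0.666, -0.05 ]), (41.234344482421875, 16.507184982299805), 24.349853515625) [ 0.6661 -0.0526  0.103 ]
grip 667 (array([ 0.453 , -0.0516]), (57.229766845703125, 224.56411743164062), 21.548381805419922) [ 0.4387 -0.0123  0.107 ]
vise 2446 [ 0.2965 -0.0162  0.012 ] [0.4581 0.0905 0.1401]
```

Request:
step_arm(
  series=[
    {"translation": [0.5, -0.5, 1], "yaw": 0, "grip": 0},
    {"translation": [1, -1, 1], "yaw": 0, "grip": 0},
    {"translation": [1, -1, 1], "yaw": 0, "grip": 0},
    {"translation": [1, -1, 1], "yaw": 0, "grip": 0},
  ],
)

```text
time_s: 1.8
eef_pos: [0.3363, 0.4777, 0.3584]
orientation: [[-0.926, 0.378, 0.005], [0.378, 0.926, 0.001], [-0.004, 0.003, -1.0]]
force: [0.9, -0.5, -0.4]
width: 0.0854
grasp_force: 0.0
```

Request:
step_arm(
  series=[
    {"translation": [0.5, -0.7, 0.3], "yaw": -0.1, "grip": 0},
    {"translation": [0.8, -1, 0.4], "yaw": -0.2, "grip": 0},
    {"translation": [0.8, -1, 0.4], "yaw": -0.2, "grip": 0},
    {"translation": [0.8, -1, 0.4], "yaw": -0.2, "grip": 0},
    {"translation": [0.8, -1, 0.4], "yaw": -0.2, "grip": 0},
  ],
)

```text
time_s: 2.42
eef_pos: [0.4092, 0.3826, 0.3956]
orientation: [[-0.772, 0.635, -0.002], [0.635, 0.772, 0.0], [0.002, -0.001, -1.0]]
force: [-0.8, 0.3, 0.5]
width: 0.0852
grasp_force: 0.0
```

```bash
cat > look.py <<'E'
import sys
from h import *
p=env.read_camera('wrist');cv2.imwrite(f'pics/{sys.argv[1]}.png',p['frame']);c=cloud(p)
print('cam',-np.array(p['R']).T@p['t'])
for o in ['pendant_1','pendant_3','pendant_4'][:1]:
  for r in env.regions_of(p,o)[:7]:
    m=r['pixels']&(p['depth']>0)
    if m.any(): print(o,round(r['score'],2),np.round(r['rect']),m.sum(),np.median(c[m],0),*rect(c[m]))
E
python3 look.py w1
```

```text
cam [0.3596 0.4241 0.5133]
pendant_1 0.87 [195. 228.  19.  22.] 283 [0.3934 0.2068 0.0081] [0.3939 0.2046] (27.18435287475586, 30.60725975036621) 25.05292320251465
pendant_1 0.63 [338. 200.  16.  27.] 304 [0.4996 0.4138 0.0079] [0.5026 0.4119] (22.990394592285156, 42.695499420166016) 53.08363342285156
pendant_1 0.58 [249. 193.  16.  28.] 312 [0.4069 0.3131 0.0081] [0.4057 0.3133] (27.607162475585938, 35.967403411865234) 53.50233840942383
```

View pics/w1.png

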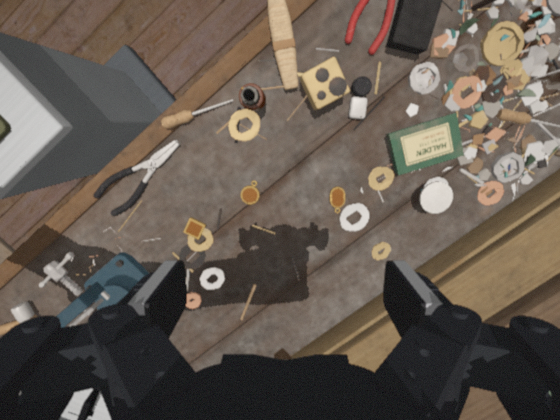

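Amber pendants show at (195,228) square, (338,200) oval and (249,193) round. Next I go to the lid grip.

Request:
step_arm(
  series=[
    {"translation": [0.1, -0.5, 0], "yaw": -0.1, "grip": 0},
    {"translation": [0.2, -1, -0.2], "yaw": -0.2, "grip": 0},
    {"translation": [0.2, -1, -0.2], "yaw": -0.29, "grip": 0},
  ],
)

```text
time_s: 2.9
eef_pos: [0.4311, 0.2761, 0.3749]
orientation: [[-0.4, 0.916, -0.002], [0.916, 0.4, -0.005], [-0.003, -0.004, -1.0]]
force: [0.4, 0.7, 0.1]
width: 0.0851
grasp_force: 0.0
```

Request:
step_arm(
  series=[
    {"translation": [0.1, -0.5, 0], "yaw": 0, "grip": 0},
    {"translation": [0.2, -1, -0.2], "yaw": 0, "grip": 0},
  ],
)

```text
time_s: 3.15
eef_pos: [0.4517, 0.1816, 0.3569]
orientation: [[-0.414, 0.91, 0.003], [0.91, 0.414, 0.002], [0.001, 0.004, -1.0]]
force: [0.4, -0.3, -0.4]
width: 0.0853
grasp_force: 0.0
```

Request:
step_arm(
  series=[
    {"translation": [0.1, -0.5, 0], "yaw": 0, "grip": 0},
    {"translation": [0.2, -1, -0.2], "yaw": 0, "grip": 0},
  ],
)

```text
time_s: 3.4
eef_pos: [0.4721, 0.0807, 0.3368]
orientation: [[-0.412, 0.911, 0.003], [0.911, 0.412, 0.001], [-0.0, 0.003, -1.0]]
force: [0.7, -0.7, -0.6]
width: 0.0855
grasp_force: 0.0
```

Request:
step_arm(
  series=[
    {"translation": [0.1, -0.5, -0.3], "yaw": 0, "grip": 0},
    {"translation": [0.2, -1, -0.5], "yaw": 0, "grip": 0},
  ],
)

```text
time_s: 3.65
eef_pos: [0.4911, -0.0194, 0.2851]
orientation: [[-0.412, 0.911, -0.001], [0.911, 0.412, 0.001], [0.001, -0.001, -1.0]]
force: [0.8, 0.6, -0.2]
width: 0.0854
grasp_force: 0.0
```

Request:
step_arm(
  series=[
    {"translation": [0.1, -0.5, -0.3], "yaw": 0, "grip": 0},
    {"translation": [0.1, -1, -0.6], "yaw": 0, "grip": 0},
    {"translation": [0.1, -1, -0.6], "yaw": 0, "grip": 0},
    {"translation": [0.1, -1, -0.6], "yaw": 0, "grip": 0},
  ],
)

```text
time_s: 4.15
eef_pos: [0.5015, -0.1177, 0.2262]
orientation: [[-0.411, 0.911, -0.0], [0.911, 0.411, 0.001], [0.001, 0.001, -1.0]]
force: [0.6, 1.0, -0.6]
width: 0.0854
grasp_force: 0.0
```

```bash
python3 - <<'E'
from h import *
s=env.state();print(s['time_s'],s['eef_pos'],s['orientation'],s['joints'])
for n in ['wrist']:
    p=env.read_camera(n);c=cloud(p);cv2.imwrite('pics/w2.png',p['frame'])
    near=(c[...,0]>.4)&(c[...,0]<.75)&(c[...,1]>-.25)&(c[...,1]<.05)&(p['depth']>0)
    l=near&(abs(c[...,2]-.052)<.003)
    u=np.array([np.cos(np.radians(24.5)),np.sin(np.radians(24.5))]);w=np.array([-u[1],u[0]]);k=np.array([.665,-.049])
    r=c[...,:2]-k; bx=r@u*1000+102; by=r@w*1000
    g=near&(c[...,2]>.08)&(c[...,2]<.088)&(bx<-50)&(bx>-110)&(abs(by)<45)
    print('grip',g.sum(),rect(c[g]) if g.sum()>3 else '',c[g].mean(0), 'box',np.median(bx[g]),np.median(by[g]))
    kk=near&(c[...,2]>.1)&(c[...,2]<.11)&(c[...,0]>.6);print('knob',kk.sum(),rect(c[kk]) if kk.sum()>3 else '')
    print(p['t'],w2pix(p,[.5016,-.1231,.084]))
    r0=env.spot_in(p,'lid_grip')[:2];print(r0)
E
```

```text
4.15 [ 0.5015 -0.1177  0.2262] [[-0.4115  0.9114 -0.    ]
 [ 0.9114  0.4115  0.0013]
 [ 0.0012  0.0005 -1.    ]] [  7.7357  33.7566   0.6264 110.7786  -0.7293  35.4808  33.1488]
grip 874 (array([ 0.5038, -0.1219]), (11.677852630615234, 51.026458740234375), 24.535606384277344) [ 0.5035 -0.1208  0.0835] box -74.7757317994544 1.9925049366286598
knob 1099 (array([ 0.6662, -0.0479]), (42.40376663208008, 14.544127464294434), 23.256736755371094)
[-0.4098 -0.3294  0.2669] [280.8267 210.4349]
[{'rect': [330.8, 199.8, 192.4, 130.4], 'score': 0.67}]
```

View pics/w2.png

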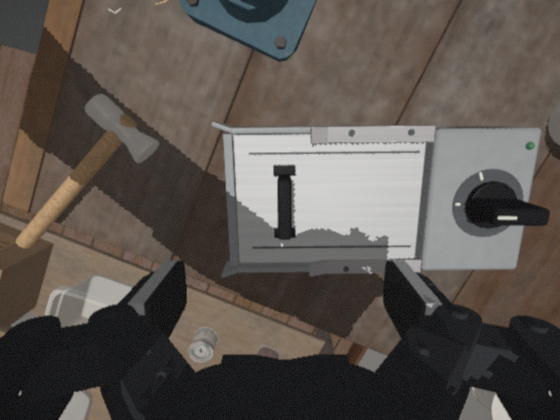

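The picture shows the box centred at (330,200), the grip at (285,203) and the knob at (490,205). I descend and grip.

Request:
step_arm(
  series=[
    {"translation": [0.02, -0.04, -0.5], "yaw": 0, "grip": 0},
    {"translation": [0.02, -0.04, -1], "yaw": 0, "grip": 0},
    {"translation": [0.02, -0.04, -1], "yaw": 0, "grip": 0},
  ],
)

```text
time_s: 4.62
eef_pos: [0.5014, -0.121, 0.1244]
orientation: [[-0.413, 0.911, -0.006], [0.911, 0.413, 0.002], [0.004, -0.005, -1.0]]
force: [-0.1, -0.6, 0.9]
width: 0.0854
grasp_force: 0.0
```

Request:
step_arm(
  series=[
    {"translation": [0, 0, -0.3], "yaw": 0, "grip": 0},
    {"translation": [0, 0, -0.44], "yaw": 0, "grip": 0},
    {"translation": [0, 0, -0.44], "yaw": 0, "grip": 1},
    {"translation": [0, 0, -0.44], "yaw": 0, "grip": 1},
    {"translation": [0, 0, -0.44], "yaw": 0, "grip": 1},
    {"translation": [0, 0, -0.44], "yaw": 0, "grip": 1},
    {"translation": [0, 0, -0.44], "yaw": 0, "grip": 1},
    {"translation": [0, 0, -0.44], "yaw": 0, "grip": 1},
    {"translation": [0, 0, -0.44], "yaw": 0, "grip": 1},
    {"translation": [0, 0, -0.44], "yaw": 0, "grip": 1},
  ],
  grip_force=30,
)

```text
time_s: 5.88
eef_pos: [0.5034, -0.1234, 0.0829]
orientation: [[-0.41, 0.912, 0.001], [0.912, 0.41, -0.0], [-0.0, 0.001, -1.0]]
force: [-0.8, 0.7, 6.4]
width: 0.0114
grasp_force: 30.5
```

Request:
step_arm(
  series=[
    {"translation": [0, 0, 0.02], "yaw": 0, "grip": 1},
    {"translation": [0, 0, 0.04], "yaw": 0, "grip": 1},
    {"translation": [0, 0, 0.06], "yaw": 0, "grip": 1},
    {"translation": [0, 0, 0.07], "yaw": 0, "grip": 1},
    {"translation": [0, 0, 0.07], "yaw": 0, "grip": 1},
  ],
)

```text
time_s: 6.5
eef_pos: [0.5031, -0.1231, 0.0886]
orientation: [[-0.41, 0.912, -0.0], [0.912, 0.41, 0.0], [0.0, -0.0, -1.0]]
force: [3.4, 0.6, -14.0]
width: 0.0118
grasp_force: 29.1
```

```bash
cat > lid.py <<'E'
from h import *
def run(n='top',z=(.045,.075)):
    p=env.read_camera(n);c=cloud(p)
    u=np.array([np.cos(np.radians(24.4)),np.sin(np.radians(24.4))]);w=np.array([-u[1],u[0]]);k=np.array([.6655,-.0485])
    r=c[...,:2]-k; bx=r@u*1000+102; by=r@w*1000
    m=(p['depth']>0)&(abs(by)<50)&(bx<46)&(bx>-260)&(c[...,2]>z[0])&(c[...,2]<z[1])
    for _ in range(5):
        A=np.c_[bx[m],by[m],np.ones(m.sum())]; q=np.linalg.lstsq(A,c[...,2][m]*1000,rcond=None)[0]
        m&=abs(q[0]*bx+q[1]*by+q[2]-c[...,2]*1000)<2
    print(n,m.sum(),'x',bx[m].min(),bx[m].max(),'tilt',q,'z top at -x',q@[bx[m].min(),0,1],'+x',q@[bx[m].max(),0,1])
run('side');run('top')
s=env.state();print(s['eef_pos'],s['force'],s['wrist_torque'])
E
python3 lid.py
```

```text
side 2161 x -120.8705158037196 45.908761887439866 tilt [-0.0084 -0.0059 55.7221] z top at -x 56.73269113041603 +x 55.33832445546092
top 775 x -128.66203939087123 44.77331159683777 tilt [-0.0058 -0.0001 55.6775] z top at -x 56.424389936588554 +x 55.41754044226392
[ 0.5031 -0.1231  0.0886] [  3.7879   1.0061 -16.2636] [-0.2432 -0.2557  0.08  ]
```

Request:
step_arm(
  series=[
    {"translation": [0, 0, 0.02], "yaw": 0, "grip": 1},
    {"translation": [0, 0, 0.03], "yaw": 0, "grip": 1},
    {"translation": [0, 0, 0.03], "yaw": 0, "grip": 1},
  ],
  grip_force=25,
)

```text
time_s: 6.98
eef_pos: [0.5038, -0.1227, 0.0906]
orientation: [[-0.411, 0.912, 0.0], [0.912, 0.411, 0.001], [0.001, 0.0, -1.0]]
force: [9.1, -0.1, -31.6]
width: 0.0115
grasp_force: 46.4
```

```bash
python3 lid.py
```

```text
side 1923 x -121.05685005900693 45.956405744474566 tilt [-0.0413 -0.0075 54.6216] z top at -x 59.62119682749481 +x 52.72356583758071
top 738 x -130.09811590771847 44.71413330442372 tilt [-0.0372  0.0075 54.1733] z top at -x 59.01764321899951 +x 52.508296862483824
[ 0.5038 -0.1227  0.0906] [  7.9475  -0.1404 -31.3363] [-0.442  -0.7383  0.0358]
```

Request:
step_arm(
  series=[
    {"translation": [-0.046, -0.021, -0.005], "yaw": 0, "grip": 1},
    {"translation": [-0.09, -0.041, -0.01], "yaw": 0, "grip": 1},
    {"translation": [-0.18, -0.083, -0.01], "yaw": 0, "grip": 1},
    {"translation": [-0.18, -0.083, -0.01], "yaw": 0, "grip": 1},
  ],
  grip_force=40,
)

```text
time_s: 7.58
eef_pos: [0.489, -0.1291, 0.0906]
orientation: [[-0.413, 0.911, 0.007], [0.911, 0.413, 0.003], [-0.0, 0.007, -1.0]]
force: [11.1, 4.1, -23.3]
width: 0.0113
grasp_force: 45.2
```

```bash
python3 lid.py
```

```text
side 2265 x -136.76319952803152 32.24761967248648 tilt [-0.0383 -0.0031 54.8071] z top at -x 60.04101741484608 +x 53.57292995845307
top 821 x -138.12510561702123 28.75249629185363 tilt [-0.039   0.0041 54.6712] z top at -x 60.05322036015684 +x 53.55082179237769
[ 0.489  -0.1291  0.0907] [  9.8242   4.4709 -24.7696] [ 0.6169 -1.2962 -0.0197]
```

Request:
step_arm(
  series=[
    {"translation": [-0.1, -0.045, 0], "yaw": 0, "grip": 1},
    {"translation": [-0.2, -0.09, 0], "yaw": 0, "grip": 1},
    {"translation": [-0.3, -0.135, 0], "yaw": 0, "grip": 1},
    {"translation": [-0.4, -0.18, 0], "yaw": 0, "grip": 1},
    {"translation": [-0.4, -0.18, 0], "yaw": 0, "grip": 1},
  ],
)

```text
time_s: 8.3
eef_pos: [0.444, -0.1498, 0.0916]
orientation: [[-0.409, 0.912, -0.002], [0.912, 0.409, 0.0], [0.001, -0.002, -1.0]]
force: [-0.2, -0.5, -8.0]
width: 0.0114
grasp_force: 38.8
```

```bash
python3 lid.py
```

```text
side 2446 x -186.67218981628514 -17.82754616405525 tilt [-0.0319 -0.0031 54.9016] z top at -x 60.85585304577324 +x 55.47025817095311
top 802 x -187.74477826999487 -20.503463871022717 tilt [-0.0358 -0.0007 54.6161] z top at -x 61.33604052839961 +x 55.35001007873647
[ 0.4441 -0.1498  0.0915] [-0.3266 -0.7494 -7.9442] [-0.3979  0.6525  0.0225]
```

Request:
step_arm(
  series=[
    {"translation": [-0.1, -0.045, 0], "yaw": 0, "grip": 1},
    {"translation": [-0.2, -0.09, 0], "yaw": 0, "grip": 1},
    {"translation": [-0.3, -0.135, 0.01], "yaw": 0, "grip": 1},
    {"translation": [-0.42, -0.19, 0.02], "yaw": 0, "grip": 1},
    {"translation": [-0.46, -0.21, 0.02], "yaw": 0, "grip": 1},
    {"translation": [-0.46, -0.21, 0.02], "yaw": 0, "grip": 1},
  ],
)

```text
time_s: 9.15
eef_pos: [0.3988, -0.1709, 0.0935]
orientation: [[-0.409, 0.912, 0.0], [0.912, 0.409, -0.0], [-0.0, 0.0, -1.0]]
force: [0.1, -0.4, -2.4]
width: 0.0112
grasp_force: 38.9
```

```bash
python3 lid.py
```

```text
side 2643 x -235.53798849497116 -67.07914286446427 tilt [-0.0133 -0.0017 58.8024] z top at -x 61.93886866251612 +x 59.69562513320974
top 844 x -236.9777540608054 -69.06164686249505 tilt [-0.0104 -0.0015 59.3215] z top at -x 61.77643104439092 +x 60.0369579516132
[ 0.3997 -0.1705  0.0934] [ 0.3072  0.8908 -1.9757] [ 0.0149  0.0569 -0.054 ]
```

Request:
step_arm(
  series=[
    {"translation": [0, 0, 0.4], "yaw": 0, "grip": 1},
    {"translation": [0, 0, 0.8], "yaw": 0, "grip": 1},
    {"translation": [0, 0, 1], "yaw": 0, "grip": 1},
    {"translation": [0, 0, 1], "yaw": 0, "grip": 1},
  ],
  grip_force=60,
)

```text
time_s: 9.75
eef_pos: [0.4003, -0.1706, 0.1944]
orientation: [[-0.41, 0.912, 0.004], [0.912, 0.41, -0.001], [-0.002, 0.003, -1.0]]
force: [0.5, -0.0, -1.6]
width: 0.0107
grasp_force: 63.7
```

Request:
step_arm(
  series=[
    {"translation": [0.1, 0.2, 0.3], "yaw": 0, "grip": 1},
    {"translation": [0.3, 0.6, 0.35], "yaw": 0.1, "grip": 1},
    {"translation": [0.4, 1, 0.35], "yaw": 0.2, "grip": 1},
    {"translation": [0.4, 1, 0.35], "yaw": 0.2, "grip": 1},
  ],
)

```text
time_s: 10.25
eef_pos: [0.4398, -0.0666, 0.2272]
orientation: [[-0.678, 0.735, -0.001], [0.735, 0.678, 0.003], [0.002, 0.001, -1.0]]
force: [0.3, -0.4, -1.6]
width: 0.0108
grasp_force: 63.8
```

```bash
python3 - <<'E'
from h import *
s=env.state();print(s['time_s'],s['eef_pos'],s['width'],s['grasp_force'])
p=env.read_camera('top');c=cloud(p)
m=(p['depth']>0)&(c[...,1]>.05)&(c[...,1]<.3)&(c[...,2]>.02)&(c[...,0]>.5)
print('cabinet',np.percentile(c[m],[0.5,50],axis=0),c[m].max(0))
m=(p['depth']>0)&(c[...,1]>.07)&(c[...,1]<.27)&(c[...,2]>.004)&(c[...,0]>.455)&(c[...,0]<.6);print(m.sum(),c[m][:,2].max() if m.any() else '')
E
python3 look.py w3
```

```text
10.25 [ 0.4398 -0.0666  0.2272] 0.010811602905122316 63.798229694366455
cabinet [[0.6481 0.052  0.0226]
 [0.8195 0.2152 0.218 ]] [1.0729 0.3    0.2271]
311 0.012101280364518185
cam [ 0.3958 -0.0207  0.3448]
pendant_1 0.68 [476. 328. 120.  83.] 77 [ 0.6585 -0.1004  0.0619] [ 0.6653 -0.0406] (131.02999877929688, 12.034512519836426) 81.3962173461914
```

Request:
step_arm(
  series=[
    {"translation": [0.2, 0.4, 0], "yaw": 0.1, "grip": 1},
    {"translation": [0.45, 1, 0], "yaw": 0.2, "grip": 1},
    {"translation": [0.45, 1, 0], "yaw": 0.3, "grip": 1},
    {"translation": [0.45, 1, 0], "yaw": 0.3, "grip": 1},
  ],
)

```text
time_s: 10.9
eef_pos: [0.4836, 0.0284, 0.2276]
orientation: [[-0.934, 0.358, -0.002], [0.358, 0.934, -0.001], [0.001, -0.001, -1.0]]
force: [-0.4, 0.2, -2.5]
width: 0.0108
grasp_force: 63.8
```

Request:
step_arm(
  series=[
    {"translation": [0.2, 0.4, 0], "yaw": 0.1, "grip": 1},
    {"translation": [0.45, 1, 0], "yaw": 0.225, "grip": 1},
    {"translation": [0.45, 1, -0.3], "yaw": 0.225, "grip": 1},
    {"translation": [0.45, 1, -0.8], "yaw": 0.225, "grip": 1},
    {"translation": [0.45, 1, -0.8], "yaw": 0.225, "grip": 1},
  ],
)

```text
time_s: 11.52
eef_pos: [0.5262, 0.1259, 0.1452]
orientation: [[-1.0, 0.015, -0.009], [0.015, 1.0, -0.005], [0.009, -0.005, -1.0]]
force: [0.3, 0.4, -1.3]
width: 0.0106
grasp_force: 63.9
```

```bash
python3 - <<'E'
from h import *
s=env.state();print(s['time_s'],s['eef_pos'],s['width'],s['grasp_force'],s['orientation'][:2,1])
for n in ['top','side']:
    p=env.read_camera(n);c=cloud(p)
    m=(p['depth']>0)&(c[...,1]>.07)&(c[...,1]<.27)&(c[...,2]>.09)&(c[...,2]<.125)&(c[...,0]>.455)&(c[...,0]<.6);print('lid',m.sum(),rect(c[m]),np.median(c[m],0))
    m=(p['depth']>0)&(c[...,1]>.02)&(c[...,1]<.29)&(c[...,2]>.006)&(c[...,2]<.08)&(c[...,0]>.44)&(c[...,0]<.61);print('under',m.sum(),c[m].min(0),c[m].max(0),np.median(c[m],0))
    cv2.imwrite(f'pics/{n}4.png',p['frame'])
E
```

```text
11.525 [0.5262 0.1259 0.1452] 0.010580819178203707 63.90550374984741 [0.0149 0.9999]
lid 1784 (array([0.5237, 0.164 ]), (166.5373992919922, 119.62360382080078), 89.79056549072266) [0.5024 0.1983 0.1119]
under 118 [0.44   0.0473 0.006 ] [0.6046 0.2891 0.0265] [0.4511 0.0802 0.0096]
lid 1387 (array([0.5281, 0.1636]), (172.17807006835938, 119.93045806884766), 89.05293273925781) [0.522  0.1327 0.1145]
under 163 [0.44   0.02   0.0061] [0.5652 0.1789 0.0224] [0.4503 0.0549 0.0121]
```

Request:
step_arm(
  series=[
    {"translation": [0.06, 0.1, -0.2], "yaw": 0, "grip": 1},
    {"translation": [0.06, 0.1, -0.6], "yaw": 0, "grip": 1},
    {"translation": [0.06, 0.1, -0.9], "yaw": 0, "grip": 1},
    {"translation": [0.06, 0.1, -1], "yaw": 0, "grip": 1},
    {"translation": [0.06, 0.1, -1], "yaw": 0, "grip": 1},
    {"translation": [0.06, 0.1, -1], "yaw": 0, "grip": 1},
  ],
)

```text
time_s: 12.38
eef_pos: [0.5363, 0.1396, 0.05]
orientation: [[-1.0, 0.01, 0.003], [0.01, 1.0, 0.001], [-0.003, 0.001, -1.0]]
force: [-0.2, 0.1, -0.8]
width: 0.011
grasp_force: 63.9
```

Request:
step_arm(
  series=[
    {"translation": [0, 0, -0.04], "yaw": 0, "grip": 1},
    {"translation": [0, 0, -0.07], "yaw": 0, "grip": 1},
    {"translation": [0, 0, -0.07], "yaw": 0, "grip": 1},
  ],
)

```text
time_s: 12.75
eef_pos: [0.535, 0.1394, 0.0412]
orientation: [[-1.0, 0.01, -0.0], [0.01, 1.0, -0.0], [0.0, -0.0, -1.0]]
force: [-0.2, 0.7, -2.3]
width: 0.011
grasp_force: 64.0
```

Request:
step_arm(
  series=[
    {"translation": [0, 0, -0.02], "yaw": 0, "grip": 1},
    {"translation": [0, 0, -0.03], "yaw": 0, "grip": 1},
    {"translation": [0, 0, -0.03], "yaw": 0, "grip": 1},
  ],
  grip_force=30,
)

```text
time_s: 13.12
eef_pos: [0.5351, 0.1394, 0.0384]
orientation: [[-1.0, 0.01, 0.0], [0.01, 1.0, 0.0], [-0.0, 0.0, -1.0]]
force: [-0.1, -0.4, -0.2]
width: 0.0111
grasp_force: 64.0
```

Request:
step_arm(
  series=[
    {"translation": [0, 0, 0], "yaw": 0, "grip": 0},
    {"translation": [0, 0, 0], "yaw": 0, "grip": 0},
    {"translation": [0, 0, 0], "yaw": 0, "grip": 0},
    {"translation": [0, 0, 0], "yaw": 0, "grip": 0},
    {"translation": [0, 0, 0.3], "yaw": 0, "grip": 0},
    {"translation": [0, 0, 0.8], "yaw": 0, "grip": 0},
    {"translation": [-0.2, 0.1, 1], "yaw": 0, "grip": 0},
    {"translation": [-0.4, 0.3, 1], "yaw": 0, "grip": 0},
  ],
)

```text
time_s: 14.12
eef_pos: [0.496, 0.169, 0.1401]
orientation: [[-1.0, 0.012, 0.004], [0.012, 1.0, 0.001], [-0.004, 0.001, -1.0]]
force: [0.9, 0.0, -0.2]
width: 0.0856
grasp_force: 0.0
```

Request:
step_arm(
  series=[
    {"translation": [-0.5, 0.5, 0.5], "yaw": 0, "grip": 0},
    {"translation": [-0.9, 0.8, 0.9], "yaw": 0, "grip": 0},
    {"translation": [-0.9, 0.8, 0.9], "yaw": 0, "grip": 0},
    {"translation": [-0.9, 0.8, 0.9], "yaw": 0, "grip": 0},
  ],
)

```text
time_s: 14.62
eef_pos: [0.405, 0.2503, 0.2291]
orientation: [[-1.0, 0.007, 0.002], [0.007, 1.0, 0.001], [-0.002, 0.001, -1.0]]
force: [0.5, -0.7, -0.0]
width: 0.0855
grasp_force: 0.0
```

```bash
python3 - <<'E'
from h import *
s=env.state();print(s['time_s'],s['eef_pos'],s['orientation'][:2,1],s['joints'])
p=env.read_camera('top');c=cloud(p)
m=(p['depth']>0)&(c[...,1]>.07)&(c[...,1]<.28)&(c[...,2]>.003)&(c[...,2]<.009)&(c[...,0]>.465)&(c[...,0]<.61);print('lid',m.sum(),rect(c[m]))
E
python3 look.py w5
```

```text
14.625 [0.405  0.2503 0.2291] [0.0072 1.    ] [-27.4132  31.4231 -15.1609 116.4452  14.2444  33.7238  37.2488]
lid 1735 (array([0.5366, 0.1743]), (208.06576538085938, 142.42088317871094), 89.96404266357422)
cam [0.3409 0.2492 0.3457]
pendant_1 0.9 [435. 267.  28.  27.] 595 [0.4976 0.4137 0.0077] [0.4612 0.3623] (166.57725524902344, 32.00850296020508) 54.6793212890625
pendant_1 0.83 [345. 188.  27.  31.] 618 [0.4076 0.3114 0.008 ] [0.4079 0.3124] (30.87763214111328, 27.623239517211914) 87.79540252685547
pendant_1 0.72 [243. 176.  36.  31.] 718 [0.3938 0.2052 0.008 ] [0.3951 0.2037] (29.130281448364258, 32.09125518798828) 20.900325775146484
```

View pics/w5.png

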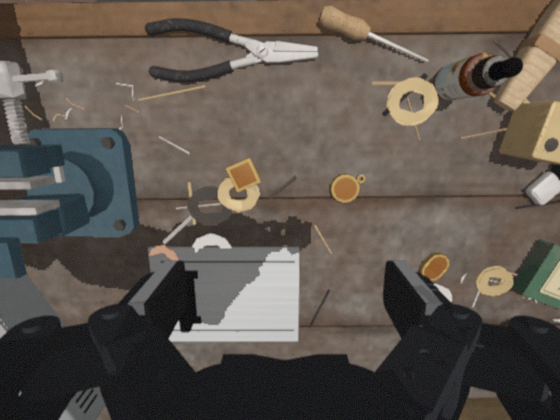

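Square at (243,176), round at (345,188) with bail to the right, oval at (435,267). I zoom in for the bails.

```bash
python3 - <<'E'
import cv2,numpy as np
a=cv2.imread('pics/w5.png')
z=[cv2.resize(a[v-30:v+30,u-30:u+30],(260,260),interpolation=cv2.INTER_CUBIC) for u,v in [(243,176),(345,188),(435,267)]]
cv2.imwrite('pics/z5.png',np.hstack(z))
E
```

```text
(no output)
```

View pics/z5.png

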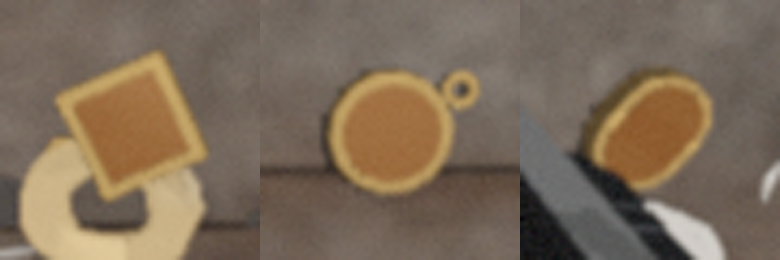

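```bash
cat > pen.py <<'E'
import sys
from h import *
# amber resin blobs in wrist view: centre, rect angle in world
def pend(p,save=None):
    f=p['frame'];h=cv2.cvtColor(f,cv2.COLOR_BGR2HSV)
    m=cv2.inRange(h,(8,130,90),(17,255,230));m=cv2.morphologyEx(m,cv2.MORPH_OPEN,np.ones((3,3)))
    n,l,st,ce=cv2.connectedComponentsWithStats(m)
    for i in range(1,n):
        if st[i,4]<80: continue
        v,u=np.nonzero(l==i); W=pix2w(p,u,v,z=np.float64(.008)) 
        c,wh,a=rect(W)
        if max(wh)>45 or W[:,2].max()>.1: continue
        C=W.mean(0);cov=np.cov(W[:,:2].T);e,V=np.linalg.eigh(cov);ax=np.degrees(np.arctan2(V[1,1],V[0,1]))
        print('px',np.round(ce[i]),'n',st[i,4],'ctr',C[:2],'rect',np.round(wh,1),round(a,1),'major',round(ax,1),np.round(np.sqrt(e)*1000,1))
if __name__=='__main__':
    p=env.read_camera('wrist');s=env.state();print(s['time_s'],s['eef_pos'],s['orientation'][:2,1])
    pend(p)
    if len(sys.argv)>1: cv2.imwrite(f'pics/{sys.argv[1]}.png',p['frame'])
E
python3 pen.py
```

```text
14.825 [0.4061 0.2475 0.2272] [0.013  0.9999]
px [244. 175.] n 413 ctr [0.394  0.2048] rect [21.1 21.2] 21.9 major 81.0 [6.  6.1]
px [347. 188.] n 401 ctr [0.4092 0.311 ] rect [23.  22.2] 89.3 major 117.4 [5.9 6. ]
px [438. 268.] n 354 ctr [0.5   0.415] rect [19.  29.6] 54.6 major 143.5 [5.  7.6]
```

Request:
step_arm(
  series=[
    {"translation": [0.01, 0.3, -0.3], "yaw": -0.11, "grip": 0.4},
    {"translation": [0.02, 0.635, -0.6], "yaw": -0.22, "grip": 0.4},
    {"translation": [0.02, 0.635, -0.9], "yaw": -0.33, "grip": 0.4},
    {"translation": [0.02, 0.635, -1], "yaw": -0.44, "grip": 0.4},
    {"translation": [0.02, 0.635, -1], "yaw": -0.55, "grip": 0.4},
    {"translation": [0.02, 0.635, -1], "yaw": -0.55, "grip": 0.4},
  ],
)

```text
time_s: 15.58
eef_pos: [0.4077, 0.3116, 0.1272]
orientation: [[-0.642, 0.767, -0.0], [0.767, 0.642, -0.002], [-0.001, -0.002, -1.0]]
force: [-0.5, 0.9, -0.4]
width: 0.0514
grasp_force: 0.0
```

```bash
python3 pen.py w6
```

```text
15.625 [0.4077 0.3119 0.1275] [0.7657 0.6432]
px [472. 184.] n 870 ctr [0.4998 0.4153] rect [18.6 28.7] 49.0 major 142.9 [5.  7.5]
px [285. 213.] n 772 ctr [0.409  0.3111] rect [22.5 23.3] 39.9 major 114.9 [5.9 6. ]
```

Request:
step_arm(
  series=[
    {"translation": [0.01, 0, -0.5], "yaw": 0, "grip": 0.4},
    {"translation": [0.01, 0, -0.9], "yaw": 0, "grip": 0.4},
    {"translation": [0.01, 0, -0.995], "yaw": 0, "grip": 0.4},
    {"translation": [0.01, 0, -0.995], "yaw": 0, "grip": 0.4},
    {"translation": [0.01, 0, -0.995], "yaw": 0, "grip": 1},
    {"translation": [0.01, 0, -0.995], "yaw": 0, "grip": 1},
    {"translation": [0.01, 0, -0.995], "yaw": 0, "grip": 1},
    {"translation": [0.01, 0, -0.995], "yaw": 0, "grip": 1},
    {"translation": [0.01, 0, -0.995], "yaw": 0, "grip": 1},
  ],
  grip_force=50,
)

```text
time_s: 16.75
eef_pos: [0.409, 0.3134, 0.0306]
orientation: [[-0.642, 0.767, 0.002], [0.767, 0.642, 0.002], [-0.0, 0.003, -1.0]]
force: [-1.1, -2.0, 4.8]
width: 0.0255
grasp_force: 48.8
```

Request:
step_arm(
  series=[
    {"translation": [0, 0, 0.3], "yaw": 0, "grip": 1},
    {"translation": [0, 0, 0.7], "yaw": 0, "grip": 1},
    {"translation": [0, 0, 1], "yaw": 0, "grip": 1},
    {"translation": [0, 0, 1], "yaw": 0, "grip": 1},
  ],
)

```text
time_s: 17.25
eef_pos: [0.4096, 0.314, 0.1319]
orientation: [[-0.642, 0.767, 0.005], [0.767, 0.642, 0.004], [0.0, 0.007, -1.0]]
force: [-0.2, -0.2, -0.8]
width: 0.0251
grasp_force: 49.1
```

Request:
step_arm(
  series=[
    {"translation": [0, 0, 0.5], "yaw": 0, "grip": 1},
    {"translation": [0, 0, 0.9], "yaw": 0, "grip": 1},
    {"translation": [0, 0, 0.9], "yaw": 0, "grip": 1},
  ],
)

```text
time_s: 17.62
eef_pos: [0.4094, 0.3139, 0.2213]
orientation: [[-0.642, 0.767, 0.005], [0.767, 0.642, 0.004], [0.0, 0.006, -1.0]]
force: [0.5, 0.6, 0.2]
width: 0.0258
grasp_force: 49.3
```

```bash
python3 - <<'E'
from h import *
s=env.state();p=env.read_camera('wrist')
f=p['frame'];g=s['eef_pos']+np.array(s['orientation'])[:,2]*.02;q=w2pix(p,g).astype(int);print(q,s['width'])
u0=max(q[0]-60,0);v0=max(min(q[1]-45,330),0)
cv2.imwrite('pics/z7.png',cv2.resize(f[v0:v0+90,u0:u0+120],(800,600),interpolation=cv2.INTER_CUBIC))
E
```

```text
[283 269] 0.025775012432197136
```

View pics/z7.png

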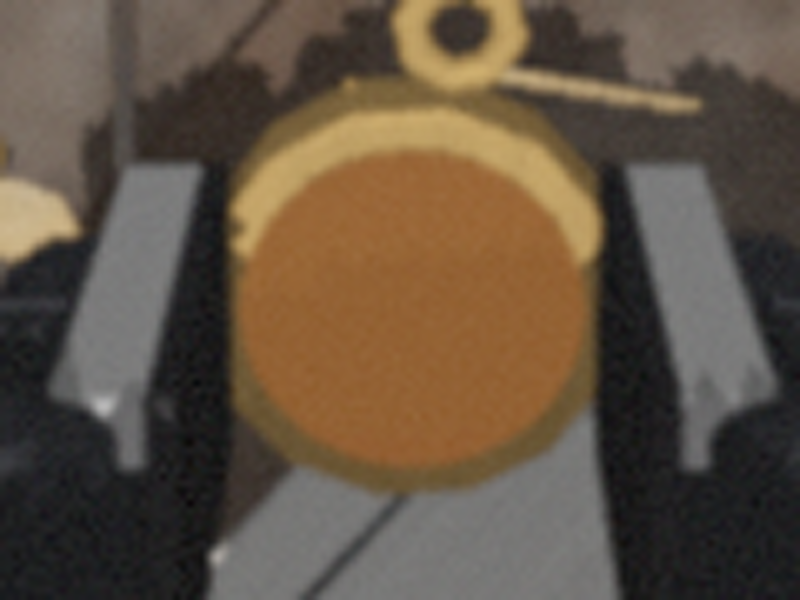

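The round pendant is held well, flat between the pads with its bail at top centre (460,30).

Request:
step_arm(
  series=[
    {"translation": [0.2, -0.4, 0], "yaw": 0.1, "grip": 1},
    {"translation": [0.45, -0.9, 0], "yaw": 0.2, "grip": 1},
    {"translation": [0.45, -1, 0], "yaw": 0.3, "grip": 1},
  ],
)

```text
time_s: 18.05
eef_pos: [0.4541, 0.2077, 0.2171]
orientation: [[-0.919, 0.393, -0.002], [0.393, 0.919, -0.004], [0.0, -0.005, -1.0]]
force: [-1.0, 0.8, -0.5]
width: 0.0257
grasp_force: 49.3
```

Request:
step_arm(
  series=[
    {"translation": [0.2, -0.4, 0], "yaw": 0.1, "grip": 1},
    {"translation": [0.45, -0.9, 0], "yaw": 0.2, "grip": 1},
    {"translation": [0.45, -1, 0], "yaw": 0.3, "grip": 1},
  ],
)

```text
time_s: 18.42
eef_pos: [0.4988, 0.1077, 0.2168]
orientation: [[-0.998, -0.067, -0.003], [-0.067, 0.998, -0.003], [0.003, -0.003, -1.0]]
force: [-0.0, 1.1, -0.1]
width: 0.0255
grasp_force: 49.3
```

Request:
step_arm(
  series=[
    {"translation": [0.2, -0.4, 0], "yaw": 0.1, "grip": 1},
    {"translation": [0.45, -0.9, 0], "yaw": 0.2, "grip": 1},
    {"translation": [0.45, -1, 0], "yaw": 0.22, "grip": 1},
  ],
)

```text
time_s: 18.8
eef_pos: [0.5435, 0.0074, 0.2165]
orientation: [[-0.918, -0.398, -0.003], [-0.398, 0.918, -0.002], [0.003, -0.001, -1.0]]
force: [-1.0, -0.6, 0.3]
width: 0.0248
grasp_force: 49.3
```

Request:
step_arm(
  series=[
    {"translation": [0.2, -0.4, 0], "yaw": 0, "grip": 1},
    {"translation": [0.45, -0.97, 0], "yaw": 0, "grip": 1},
    {"translation": [0.45, -0.97, -0.2], "yaw": 0, "grip": 1},
    {"translation": [0.45, -0.97, -0.6], "yaw": 0, "grip": 1},
    {"translation": [0.45, -0.97, -0.6], "yaw": 0, "grip": 1},
  ],
)

```text
time_s: 19.42
eef_pos: [0.5847, -0.084, 0.1547]
orientation: [[-0.915, -0.403, -0.01], [-0.403, 0.915, 0.001], [0.008, 0.005, -1.0]]
force: [-1.0, 1.2, -0.5]
width: 0.0253
grasp_force: 49.3
```

```bash
cat > st.py <<'E'
from h import *
s=env.state()
u=np.array([np.cos(np.radians(24.4)),np.sin(np.radians(24.4))]);w=np.array([-u[1],u[0]]);k=np.array([.6655,-.0485])
r=s['eef_pos'][:2]-k
print('t',s['time_s'],s['eef_pos'],'box',r@u*1000+102,r@w*1000,'yaw',np.degrees(np.arctan2(s['orientation'][1,1],s['orientation'][0,1])),s['width'],s['grasp_force'],s['joints'])
E
python3 st.py
```

```text
t 19.425 [ 0.5847 -0.084   0.1547] box 13.699292615824675 1.0371582194539861 yaw 113.78378758749798 0.02531173444509447 49.348801374435425 [ 16.8214  46.109  -23.084  100.0179  26.0833  39.8276  93.3797]
```

Request:
step_arm(
  series=[
    {"translation": [0.02, 0, -0.4], "yaw": 0, "grip": 1},
    {"translation": [0.02, 0, -0.8], "yaw": 0, "grip": 1},
    {"translation": [0.02, 0, -1], "yaw": 0, "grip": 1},
    {"translation": [0.02, 0, -1], "yaw": 0, "grip": 1},
  ],
)

```text
time_s: 19.92
eef_pos: [0.5896, -0.0838, 0.0582]
orientation: [[-0.915, -0.403, -0.002], [-0.403, 0.915, 0.0], [0.002, 0.001, -1.0]]
force: [-0.5, -0.5, -0.6]
width: 0.0257
grasp_force: 49.4
```

Request:
step_arm(
  series=[
    {"translation": [0, 0, -0.08], "yaw": 0, "grip": 1},
    {"translation": [0, 0, -0.13], "yaw": 0, "grip": 1},
    {"translation": [0, 0, -0.13], "yaw": 0, "grip": 1},
  ],
)

```text
time_s: 20.3
eef_pos: [0.5902, -0.0842, 0.046]
orientation: [[-0.915, -0.403, 0.0], [-0.403, 0.915, -0.0], [-0.0, -0.0, -1.0]]
force: [-0.4, 0.0, -0.4]
width: 0.0256
grasp_force: 49.4
```

```bash
python3 st.py; python3 -c "
from h import *
print(env.state()['force'])"
```

```text
t 20.3 [ 0.5902 -0.0842  0.046 ] box 18.676567985829692 -1.3603718387204256 yaw 113.74294734491556 0.025558985906561433 49.35445189476013 [ 13.3835  55.4246 -17.1487 101.8018  31.6197  27.5909  88.5772]
[-0.3893  0.0498 -0.4223]
```

Request:
step_arm(
  series=[
    {"translation": [0, 0, -0.03], "yaw": 0, "grip": 1},
    {"translation": [0, 0, -0.048], "yaw": 0, "grip": 1},
    {"translation": [0, 0, -0.048], "yaw": 0, "grip": 1},
    {"translation": [0, 0, -0.048], "yaw": 0, "grip": 0.45},
    {"translation": [0, 0, -0.048], "yaw": 0, "grip": 0.45},
    {"translation": [0, 0, -0.048], "yaw": 0, "grip": 0.45},
    {"translation": [0, 0, 0.3], "yaw": 0, "grip": 0.45},
    {"translation": [0, 0, 0.8], "yaw": 0, "grip": 0.45},
    {"translation": [0, 0, 1], "yaw": 0, "grip": 0.45},
  ],
)

```text
time_s: 21.42
eef_pos: [0.5915, -0.084, 0.1486]
orientation: [[-0.915, -0.403, 0.004], [-0.403, 0.915, 0.0], [-0.004, -0.002, -1.0]]
force: [0.4, -0.2, -0.8]
width: 0.047
grasp_force: 0.0
```

Request:
step_arm(
  series=[
    {"translation": [-0.2, 0.2, 0.5], "yaw": 0, "grip": 0.4},
    {"translation": [-0.4, 0.7, 0.8], "yaw": -0.1, "grip": 0.4},
    {"translation": [-0.4, 1, 0.8], "yaw": -0.2, "grip": 0.4},
  ],
)

```text
time_s: 21.8
eef_pos: [0.55, 0.0186, 0.2286]
orientation: [[-0.995, -0.097, 0.004], [-0.097, 0.995, 0.002], [-0.004, 0.002, -1.0]]
force: [1.1, 0.0, -1.4]
width: 0.0511
grasp_force: 0.0
```

Request:
step_arm(
  series=[
    {"translation": [-0.2, 0.3, 0], "yaw": 0, "grip": 0.4},
    {"translation": [-0.5, 0.8, 0], "yaw": -0.06, "grip": 0.4},
    {"translation": [-0.5, 1, 0], "yaw": -0.06, "grip": 0.4},
  ],
)

```text
time_s: 22.18
eef_pos: [0.4974, 0.1194, 0.2262]
orientation: [[-1.0, -0.011, -0.002], [-0.011, 1.0, 0.001], [0.002, 0.001, -1.0]]
force: [0.5, -0.4, 0.3]
width: 0.0513
grasp_force: 0.0
```

Request:
step_arm(
  series=[
    {"translation": [-0.2, 0.3, 0], "yaw": 0, "grip": 0.4},
    {"translation": [-0.6, 0.8, -0.3], "yaw": 0, "grip": 0.4},
    {"translation": [-0.6, 1, -0.7], "yaw": 0, "grip": 0.4},
    {"translation": [-0.6, 1, -0.7], "yaw": 0, "grip": 0.4},
  ],
)

```text
time_s: 22.68
eef_pos: [0.4377, 0.2179, 0.1538]
orientation: [[-1.0, -0.012, -0.005], [-0.012, 1.0, -0.001], [0.005, -0.001, -1.0]]
force: [0.1, -0.6, -0.3]
width: 0.0516
grasp_force: 0.0
```

```bash
python3 st.py; python3 pen.py w8
```

```text
t 22.675 [0.4377 0.2179 0.1538] box 4.591792200765681 336.6684753919306 yaw 90.6691932142852 0.05157769534680273 0.0 [-24.1474  39.6886 -12.2969 117.9917  18.9768  24.405   39.5778]
22.725 [0.4392 0.2162 0.1551] [-0.0084  1.    ]
px [245. 201.] n 635 ctr [0.4357 0.1845] rect [21.3 21.1] 28.2 major 69.5 [6.  6.1]
px [510. 276.] n 566 ctr [0.4999 0.415 ] rect [18.3 28.6] 53.8 major 143.5 [5.  7.5]
```

```bash
python3 - <<'E'
import cv2
a=cv2.imread('pics/w8.png');cv2.imwrite('pics/z8.png',cv2.resize(a[140:290,150:350],(800,600),interpolation=cv2.INTER_CUBIC))
E
```

```text
(no output)
```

View pics/z8.png

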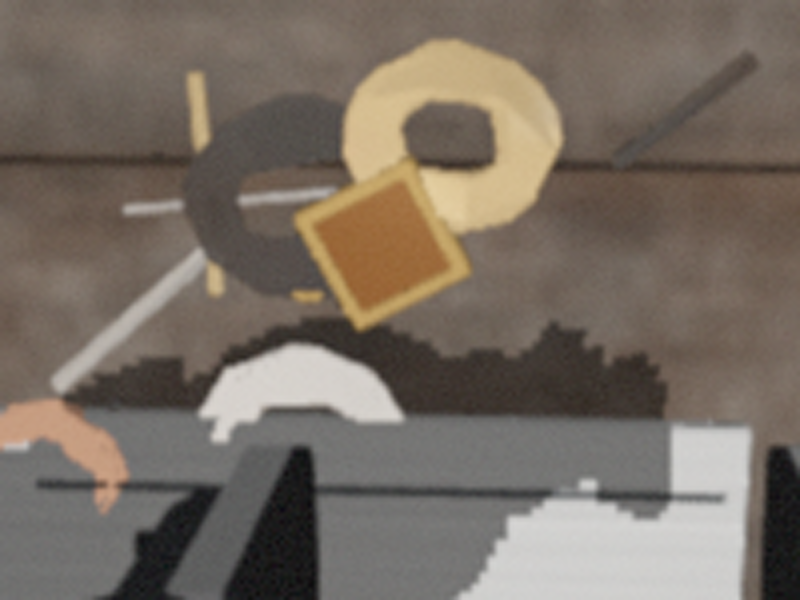

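The square pendant has been knocked to zoom (383,245); its bail peeks out at lower left (308,295), and the lid edge runs along y≈410.

Request:
step_arm(
  series=[
    {"translation": [-0.02, -0.15, 0], "yaw": -0.11, "grip": 0.54},
    {"translation": [-0.05, -0.32, 0], "yaw": -0.22, "grip": 0.54},
    {"translation": [-0.05, -0.32, -0.2], "yaw": -0.33, "grip": 0.54},
    {"translation": [-0.05, -0.32, -0.5], "yaw": -0.44, "grip": 0.54},
    {"translation": [-0.05, -0.32, -0.5], "yaw": -0.55, "grip": 0.54},
    {"translation": [-0.05, -0.32, -0.5], "yaw": -0.69, "grip": 0.54},
    {"translation": [-0.05, -0.32, -0.5], "yaw": -0.69, "grip": 0.54},
    {"translation": [-0.05, -0.32, -0.5], "yaw": -0.69, "grip": 0.54},
  ],
)

```text
time_s: 23.72
eef_pos: [0.4359, 0.1834, 0.1066]
orientation: [[-0.474, 0.88, 0.001], [0.88, 0.474, 0.001], [-0.0, 0.002, -1.0]]
force: [0.7, 0.4, 0.3]
width: 0.0393
grasp_force: 0.0
```

```bash
python3 st.py; python3 pen.py w9
```

```text
t 23.725 [0.4359 0.1834 0.1066] box -11.294108500575703 306.0443818251109 yaw 28.310245811059854 0.039316912348036276 0.0 [-29.4283  44.2369   1.6523 122.8719  -5.1566  12.8652   5.092 ]
23.775 [0.4357 0.1835 0.1064] [0.8803 0.4744]
px [284. 218.] n 903 ctr [0.4358 0.1848] rect [20.8 20.7] 28.2 major -151.1 [6.  6.1]
```

Request:
step_arm(
  series=[
    {"translation": [-0.01, 0.01, -0.4], "yaw": 0, "grip": 0.54},
    {"translation": [-0.01, 0.01, -0.7], "yaw": 0, "grip": 0.54},
    {"translation": [-0.01, 0.01, -0.765], "yaw": 0, "grip": 0.54},
    {"translation": [-0.01, 0.01, -0.765], "yaw": 0, "grip": 0.54},
    {"translation": [-0.01, 0.01, -0.765], "yaw": 0, "grip": 1},
    {"translation": [-0.01, 0.01, -0.765], "yaw": 0, "grip": 1},
    {"translation": [-0.01, 0.01, -0.765], "yaw": 0, "grip": 1},
    {"translation": [-0.01, 0.01, -0.765], "yaw": 0, "grip": 1},
  ],
)

```text
time_s: 24.78
eef_pos: [0.4346, 0.185, 0.0305]
orientation: [[-0.473, 0.881, 0.002], [0.881, 0.473, 0.001], [-0.0, 0.002, -1.0]]
force: [-0.2, 0.2, 6.8]
width: 0.025
grasp_force: 49.6
```

Request:
step_arm(
  series=[
    {"translation": [0, 0, 0.4], "yaw": 0, "grip": 1},
    {"translation": [0, 0, 0.8], "yaw": 0, "grip": 1},
    {"translation": [0, 0, 1], "yaw": 0, "grip": 1},
    {"translation": [0, 0, 1], "yaw": 0, "grip": 1},
  ],
)

```text
time_s: 25.28
eef_pos: [0.4351, 0.1854, 0.131]
orientation: [[-0.473, 0.881, 0.004], [0.881, 0.473, 0.002], [-0.0, 0.004, -1.0]]
force: [-0.2, -0.7, -0.7]
width: 0.0251
grasp_force: 49.1
```

Request:
step_arm(
  series=[
    {"translation": [0, 0, 0.4], "yaw": 0, "grip": 1},
    {"translation": [0, 0, 0.9], "yaw": 0, "grip": 1},
    {"translation": [0, 0, 0.9], "yaw": 0, "grip": 1},
  ],
)

```text
time_s: 25.65
eef_pos: [0.4357, 0.1856, 0.2215]
orientation: [[-0.473, 0.881, 0.005], [0.881, 0.473, 0.003], [-0.0, 0.006, -1.0]]
force: [-0.2, -0.8, -0.7]
width: 0.0248
grasp_force: 49.3
```

```bash
python3 st.py; python3 - <<'E'
from h import *
s=env.state();p=env.read_camera('wrist')
f=p['frame'];g=s['eef_pos']+np.array(s['orientation'])[:,2]*.02;q=w2pix(p,g).astype(int)
a=cv2.resize(f[224:314,223:343],(400,300));p=env.read_camera('top');q=w2pix(p,[.572,-.09,.03]).astype(int)
b=cv2.resize(p['frame'][q[1]-60:q[1]+60,q[0]-53:q[0]+53],(265,300),interpolation=cv2.INTER_CUBIC)
cv2.imwrite('pics/z10.png',np.hstack([a,b]))
E
```

```text
t 25.65 [0.4357 0.1856 0.2215] box -10.512200293700289 308.12754402135727 yaw 28.24206524776027 0.02477861592223962 49.29834662005305 [-31.4653  31.6645   4.3366 118.1288  -4.5374  30.0122   4.3871]
```

View pics/z10.png

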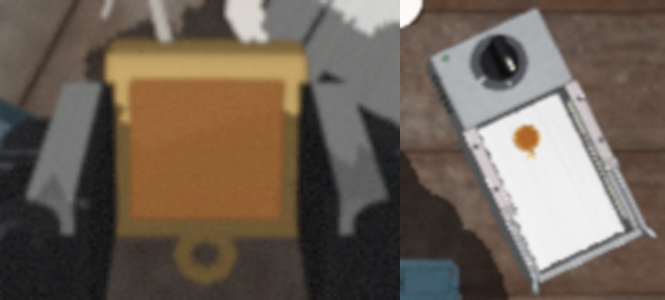

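Left half: square held flat, bail at bottom (205,255). Right half: round pendant on the box floor at (525,138).

Request:
step_arm(
  series=[
    {"translation": [0.1, -0.3, 0], "yaw": 0.11, "grip": 1},
    {"translation": [0.35, -0.8, 0], "yaw": 0.22, "grip": 1},
    {"translation": [0.35, -1, 0], "yaw": 0.33, "grip": 1},
  ],
)

```text
time_s: 26.12
eef_pos: [0.4697, 0.0814, 0.2174]
orientation: [[-0.848, 0.53, -0.002], [0.53, 0.848, -0.002], [0.001, -0.003, -1.0]]
force: [-0.0, 0.4, -0.1]
width: 0.0252
grasp_force: 49.3
```

Request:
step_arm(
  series=[
    {"translation": [0.1, -0.4, 0], "yaw": 0.11, "grip": 1},
    {"translation": [0.35, -0.9, 0], "yaw": 0.22, "grip": 1},
    {"translation": [0.35, -1, 0], "yaw": 0.33, "grip": 1},
  ],
)

```text
time_s: 26.5
eef_pos: [0.5045, -0.0197, 0.2171]
orientation: [[-0.999, 0.042, -0.003], [0.042, 0.999, -0.001], [0.003, -0.001, -1.0]]
force: [-0.5, -0.1, 0.4]
width: 0.0249
grasp_force: 49.3
```

Request:
step_arm(
  series=[
    {"translation": [0.1, -0.4, 0], "yaw": 0.11, "grip": 1},
    {"translation": [0.29, -0.94, 0], "yaw": 0.22, "grip": 1},
    {"translation": [0.29, -0.94, -0.2], "yaw": 0.297, "grip": 1},
    {"translation": [0.29, -0.94, -0.5], "yaw": 0.297, "grip": 1},
    {"translation": [0.29, -0.94, -0.8], "yaw": 0.297, "grip": 1},
    {"translation": [0.29, -0.94, -0.8], "yaw": 0.297, "grip": 1},
  ],
)

```text
time_s: 27.25
eef_pos: [0.5302, -0.1086, 0.1359]
orientation: [[-0.911, -0.413, -0.008], [-0.413, 0.911, 0.002], [0.007, 0.005, -1.0]]
force: [-0.1, 0.5, -0.3]
width: 0.0251
grasp_force: 49.3
```

```bash
python3 st.py
```

```text
t 27.25 [ 0.5302 -0.1086  0.1359] box -46.01264604271813 1.132522240126832 yaw 114.4120394884501 0.025092384517108345 49.32671714108437 [ 19.149   44.8251 -20.8616 109.3796  28.6107  31.4461  93.3584]
```

Request:
step_arm(
  series=[
    {"translation": [0, 0, -0.4], "yaw": 0, "grip": 1},
    {"translation": [0, 0, -0.7], "yaw": 0, "grip": 1},
    {"translation": [0, 0, -0.9], "yaw": 0, "grip": 1},
    {"translation": [0, 0, -0.955], "yaw": 0, "grip": 1},
    {"translation": [0, 0, -0.955], "yaw": 0, "grip": 1},
    {"translation": [0, 0, -0.955], "yaw": 0, "grip": 1},
  ],
)

```text
time_s: 28.0
eef_pos: [0.5338, -0.1091, 0.0448]
orientation: [[-0.911, -0.413, 0.002], [-0.413, 0.911, 0.0], [-0.002, -0.001, -1.0]]
force: [1.6, 0.4, -0.0]
width: 0.0249
grasp_force: 49.3
```

```bash
python3 st.py
```

```text
t 28.0 [ 0.5338 -0.1091  0.0448] box -42.99473070650143 -0.8053638388882817 yaw 114.3691607472715 0.024875849132703146 49.32720485609025 [ 14.731   53.3506 -13.5225 111.031   34.1972  19.4692  88.302 ]
```

Request:
step_arm(
  series=[
    {"translation": [0, 0, -0.035], "yaw": 0, "grip": 1},
    {"translation": [0, 0, -0.035], "yaw": 0, "grip": 1},
    {"translation": [0, 0, -0.035], "yaw": 0, "grip": 0.45},
    {"translation": [0, 0, -0.035], "yaw": 0, "grip": 0.45},
    {"translation": [0, 0, -0.035], "yaw": 0, "grip": 0.45},
    {"translation": [0, 0, 0.3], "yaw": 0, "grip": 0.45},
    {"translation": [0, 0, 0.8], "yaw": 0, "grip": 0.45},
    {"translation": [0, 0, 1], "yaw": 0, "grip": 0.45},
  ],
)

```text
time_s: 29.0
eef_pos: [0.5341, -0.1089, 0.1462]
orientation: [[-0.911, -0.413, 0.003], [-0.413, 0.911, 0.0], [-0.003, -0.001, -1.0]]
force: [0.4, 0.2, -0.1]
width: 0.0468
grasp_force: 0.0
```

Request:
step_arm(
  series=[
    {"translation": [0, 0.2, 0.5], "yaw": 0, "grip": 0.4},
    {"translation": [0, 0.7, 0.8], "yaw": -0.1, "grip": 0.4},
    {"translation": [0, 1, 0.8], "yaw": -0.2, "grip": 0.4},
  ],
)

```text
time_s: 29.38
eef_pos: [0.5344, -0.0061, 0.2264]
orientation: [[-0.994, -0.108, 0.005], [-0.108, 0.994, 0.002], [-0.006, 0.002, -1.0]]
force: [-0.2, 0.5, -0.3]
width: 0.051
grasp_force: 0.0
```

Request:
step_arm(
  series=[
    {"translation": [0, 0.5, 0], "yaw": -0.1, "grip": 0.4},
    {"translation": [0, 1, 0], "yaw": -0.2, "grip": 0.4},
  ],
)

```text
time_s: 29.62
eef_pos: [0.5328, 0.0922, 0.2238]
orientation: [[-0.978, 0.207, -0.0], [0.207, 0.978, 0.0], [0.0, 0.0, -1.0]]
force: [0.1, -0.0, 0.5]
width: 0.0511
grasp_force: 0.0
```

Request:
step_arm(
  series=[
    {"translation": [-0.1, 0.5, 0], "yaw": -0.1, "grip": 0.4},
    {"translation": [-0.1, 1, 0], "yaw": -0.2, "grip": 0.4},
  ],
)

```text
time_s: 29.88
eef_pos: [0.5218, 0.1925, 0.2236]
orientation: [[-0.867, 0.498, -0.001], [0.498, 0.867, -0.0], [0.001, -0.001, -1.0]]
force: [0.1, 0.3, 0.3]
width: 0.0514
grasp_force: 0.0
```

Request:
step_arm(
  series=[
    {"translation": [-0.1, 0.5, 0], "yaw": -0.07, "grip": 0.4},
    {"translation": [-0.1, 1, 0], "yaw": -0.07, "grip": 0.4},
  ],
)

```text
time_s: 30.12
eef_pos: [0.5117, 0.2927, 0.2236]
orientation: [[-0.81, 0.586, -0.001], [0.586, 0.81, -0.001], [0.001, -0.001, -1.0]]
force: [1.2, 0.1, -1.0]
width: 0.0515
grasp_force: 0.0
```

Request:
step_arm(
  series=[
    {"translation": [-0.15, 0.5, 0], "yaw": 0, "grip": 0.4},
    {"translation": [-0.15, 0.9, -0.3], "yaw": 0, "grip": 0.4},
    {"translation": [-0.15, 0.9, -0.8], "yaw": 0, "grip": 0.4},
    {"translation": [-0.15, 0.9, -0.8], "yaw": 0, "grip": 0.4},
  ],
)

```text
time_s: 30.62
eef_pos: [0.495, 0.379, 0.1401]
orientation: [[-0.811, 0.586, -0.007], [0.586, 0.811, -0.006], [0.002, -0.009, -1.0]]
force: [0.4, -0.2, 0.8]
width: 0.0514
grasp_force: 0.0
```

```bash
python3 st.py; python3 pen.py w11; python3 - <<'E'
from h import *
a=cv2.imread('pics/w11.png');p=env.read_camera('top');q=w2pix(p,[.572,-.09,.03]).astype(int)
b=cv2.resize(p['frame'][q[1]-60:q[1]+60,q[0]-53:q[0]+53],(370,420),interpolation=cv2.INTER_CUBIC)
cv2.imwrite('pics/z11.png',np.hstack([a[:,100:500],b]))
E
```

```text
t 30.625 [0.495  0.379  0.1401] box 123.37250027961483 459.7820949462398 yaw 54.14933635187744 0.051363876982872474 0.0 [-39.7131  47.8771  -3.5596  95.1428   4.2936  37.6737   8.62  ]
30.675 [0.4971 0.3796 0.1427] [0.5869 0.8097]
px [328. 186.] n 769 ctr [0.4998 0.4152] rect [18.4 28.2] 55.5 major 143.7 [5.  7.4]
```

View pics/z11.png

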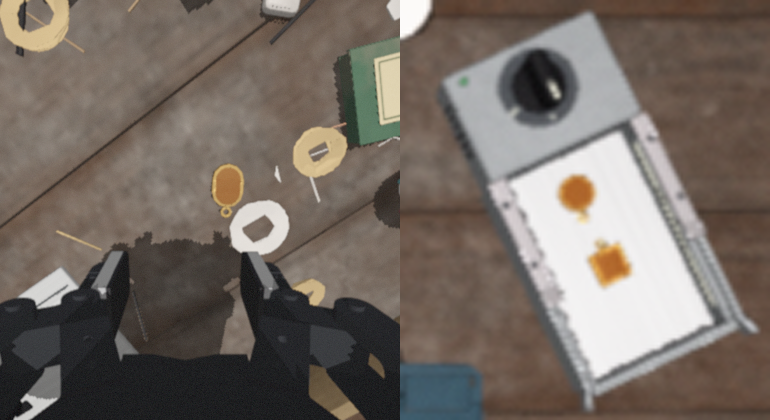

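Oval at left (228,186), bail below it; in the box, the round (577,192) and square (608,262) lie flat and apart.

Request:
step_arm(
  series=[
    {"translation": [0.025, 0.2, -0.2], "yaw": 0, "grip": 0.4},
    {"translation": [0.025, 0.35, -0.6], "yaw": 0, "grip": 0.4},
    {"translation": [0.025, 0.35, -0.9], "yaw": 0, "grip": 0.4},
    {"translation": [0.025, 0.35, -0.9], "yaw": 0, "grip": 0.4},
    {"translation": [0.025, 0.35, -0.9], "yaw": 0, "grip": 0.4},
  ],
)

```text
time_s: 31.35
eef_pos: [0.5024, 0.4163, 0.0564]
orientation: [[-0.809, 0.588, 0.003], [0.588, 0.809, 0.002], [-0.001, 0.004, -1.0]]
force: [0.0, -0.8, -0.3]
width: 0.0511
grasp_force: 0.0
```

```bash
python3 st.py;python3 pen.py
```

```text
t 31.35 [0.5024 0.4163 0.0564] box 145.50366494908462 490.65109955383446 yaw 54.00204926289086 0.051080594640965725 0.0 [-42.2282  56.3491  -2.7819  91.9749   4.4835  31.5563   6.4179]
31.4 [0.5024 0.4164 0.0565] [0.5876 0.8091]
px [279. 244.] n 1569 ctr [0.4999 0.4151] rect [18.7 29.3] 52.9 major 143.0 [5.1 7.6]
```

Request:
step_arm(
  series=[
    {"translation": [-0.02, -0.01, -0.15], "yaw": 0, "grip": 0.4},
    {"translation": [-0.02, -0.01, -0.26], "yaw": 0, "grip": 0.4},
    {"translation": [-0.02, -0.01, -0.26], "yaw": 0, "grip": 0.4},
    {"translation": [-0.02, -0.01, -0.26], "yaw": 0, "grip": 1},
    {"translation": [-0.02, -0.01, -0.26], "yaw": 0, "grip": 1},
    {"translation": [-0.02, -0.01, -0.26], "yaw": 0, "grip": 1},
    {"translation": [-0.02, -0.01, -0.26], "yaw": 0, "grip": 1},
    {"translation": [-0.02, -0.01, -0.26], "yaw": 0, "grip": 1},
  ],
)

```text
time_s: 32.4
eef_pos: [0.4989, 0.4152, 0.0282]
orientation: [[-0.81, 0.587, 0.001], [0.587, 0.81, 0.001], [-0.0, 0.001, -1.0]]
force: [-0.0, -0.3, 4.0]
width: 0.0217
grasp_force: 49.3
```

Request:
step_arm(
  series=[
    {"translation": [0, 0, 0.4], "yaw": 0, "grip": 1},
    {"translation": [0, 0, 0.8], "yaw": 0, "grip": 1},
    {"translation": [0, -0.2, 1], "yaw": 0, "grip": 1},
  ],
)

```text
time_s: 32.78
eef_pos: [0.4987, 0.3975, 0.1299]
orientation: [[-0.811, 0.585, 0.002], [0.585, 0.811, 0.004], [0.001, 0.005, -1.0]]
force: [1.0, -0.8, -0.8]
width: 0.0219
grasp_force: 49.1
```

Request:
step_arm(
  series=[
    {"translation": [0, -0.2, 0.4], "yaw": 0, "grip": 1},
    {"translation": [0, -0.5, 0.9], "yaw": 0, "grip": 1},
    {"translation": [0, -0.8, 0.9], "yaw": 0, "grip": 1},
  ],
)

```text
time_s: 33.15
eef_pos: [0.5006, 0.3154, 0.2216]
orientation: [[-0.81, 0.587, 0.007], [0.587, 0.81, 0.005], [-0.003, 0.008, -1.0]]
force: [0.9, 0.2, -0.9]
width: 0.022
grasp_force: 49.1
```

```bash
python3 st.py; python3 pen.py w12
```

```text
t 33.15 [0.5006 0.3154 0.2216] box 102.17683213750708 399.56249887138597 yaw 54.07750494265655 0.02198785205248607 49.08364579081535 [-34.004   39.0279  -4.6184  98.3896   4.3521  42.2986  13.2836]
33.2 [0.5    0.3085 0.2195] [0.591  0.8067]
```

Request:
step_arm(
  series=[
    {"translation": [0, -0.4, 0], "yaw": 0.1, "grip": 1},
    {"translation": [0, -1, 0], "yaw": 0.2, "grip": 1},
  ],
)

```text
time_s: 33.45
eef_pos: [0.4982, 0.2158, 0.2174]
orientation: [[-0.954, 0.299, -0.0], [0.299, 0.954, 0.001], [0.0, 0.001, -1.0]]
force: [1.4, -1.3, -1.0]
width: 0.022
grasp_force: 49.1
```

Request:
step_arm(
  series=[
    {"translation": [0, -0.5, 0], "yaw": 0.1, "grip": 1},
    {"translation": [0, -1, 0], "yaw": 0.2, "grip": 1},
  ],
)

```text
time_s: 33.7
eef_pos: [0.4982, 0.1133, 0.2174]
orientation: [[-1.0, -0.007, -0.001], [-0.007, 1.0, -0.0], [0.001, -0.0, -1.0]]
force: [0.3, 0.2, -0.4]
width: 0.022
grasp_force: 49.1
```

Request:
step_arm(
  series=[
    {"translation": [0, -0.5, 0], "yaw": 0.1, "grip": 1},
    {"translation": [0, -1, 0], "yaw": 0.2, "grip": 1},
  ],
)

```text
time_s: 33.95
eef_pos: [0.4982, 0.0134, 0.2174]
orientation: [[-0.949, -0.315, -0.001], [-0.315, 0.949, -0.0], [0.001, 0.0, -1.0]]
force: [0.1, 0.0, -0.5]
width: 0.0219
grasp_force: 49.1
```

Request:
step_arm(
  series=[
    {"translation": [-0.1, -0.5, 0], "yaw": 0.07, "grip": 1},
    {"translation": [-0.15, -1, 0], "yaw": 0.07, "grip": 1},
  ],
)

```text
time_s: 34.2
eef_pos: [0.4827, -0.0866, 0.2173]
orientation: [[-0.91, -0.414, -0.002], [-0.414, 0.91, 0.001], [0.001, 0.001, -1.0]]
force: [0.7, 0.3, 0.6]
width: 0.0219
grasp_force: 49.1
```

Request:
step_arm(
  series=[
    {"translation": [0, -0.37, 0], "yaw": 0, "grip": 1},
    {"translation": [0, -0.37, -0.4], "yaw": 0, "grip": 1},
    {"translation": [0, -0.37, -0.8], "yaw": 0, "grip": 1},
    {"translation": [0, -0.37, -0.8], "yaw": 0, "grip": 1},
    {"translation": [0, -0.37, -0.8], "yaw": 0, "grip": 1},
  ],
)

```text
time_s: 34.83
eef_pos: [0.4841, -0.1218, 0.1385]
orientation: [[-0.911, -0.413, 0.001], [-0.413, 0.911, 0.0], [-0.001, -0.0, -1.0]]
force: [-0.9, -0.6, -0.5]
width: 0.0217
grasp_force: 49.1
```

```bash
python3 st.py; python3 - <<'E'
from h import *
s=env.state();p=env.read_camera('wrist')
g=s['eef_pos']+np.array(s['orientation'])[:,2]*.02;q=w2pix(p,g).astype(int);print(q)
cv2.imwrite('pics/w13.png',p['frame'])
E
```

```text
t 34.825 [ 0.4841 -0.1218  0.1385] box -93.45165047202579 8.209161750919264 yaw 114.4029126056148 0.02169935295145579 49.13565516471863 [ 21.2053  42.3867 -20.1154 116.8595  31.8847  26.0112  91.2715]
[286 269]
```

View pics/w13.png

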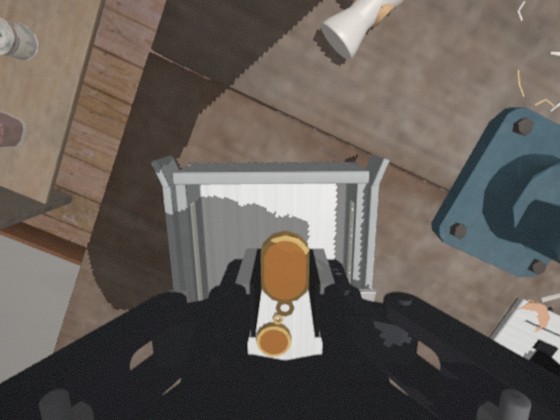

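Oval held at (286,265), bail toward the housing, floor clear at the lip end.

Request:
step_arm(
  series=[
    {"translation": [0, -0.09, -0.3], "yaw": 0, "grip": 1},
    {"translation": [0, -0.09, -0.6], "yaw": 0, "grip": 1},
    {"translation": [0, -0.09, -0.9], "yaw": 0, "grip": 1},
    {"translation": [0, -0.09, -0.99], "yaw": 0, "grip": 1},
    {"translation": [0, -0.09, -0.99], "yaw": 0, "grip": 1},
    {"translation": [0, -0.09, -0.99], "yaw": 0, "grip": 1},
  ],
)

```text
time_s: 35.62
eef_pos: [0.4844, -0.1312, 0.04]
orientation: [[-0.911, -0.413, 0.002], [-0.413, 0.911, -0.0], [-0.002, -0.001, -1.0]]
force: [0.7, -0.6, -0.9]
width: 0.0221
grasp_force: 49.3
```

```bash
python3 st.py
```

```text
t 35.625 [ 0.4844 -0.1312  0.04  ] box -97.0735750867938 -0.521716751014728 yaw 114.3640882909138 0.022064148155150082 49.260548651218414 [ 15.5425  52.5535  -9.2813 118.5266  38.9824  11.7249  85.8546]
```

Request:
step_arm(
  series=[
    {"translation": [0, 0, -0.012], "yaw": 0, "grip": 1},
    {"translation": [0, 0, -0.012], "yaw": 0, "grip": 0.45},
    {"translation": [0, 0, -0.012], "yaw": 0, "grip": 0.45},
    {"translation": [0, 0, -0.012], "yaw": 0, "grip": 0.45},
    {"translation": [0, 0, 0.3], "yaw": 0, "grip": 0.45},
    {"translation": [0, 0, 0.8], "yaw": 0, "grip": 0.45},
    {"translation": [0, 0, 1], "yaw": 0, "grip": 0.45},
  ],
)

```text
time_s: 36.5
eef_pos: [0.4844, -0.1312, 0.1411]
orientation: [[-0.911, -0.413, 0.003], [-0.413, 0.911, -0.0], [-0.003, -0.001, -1.0]]
force: [0.7, -0.2, -1.0]
width: 0.0467
grasp_force: 0.0
```

Request:
step_arm(
  series=[
    {"translation": [0, 0.2, 0.5], "yaw": 0, "grip": 0},
    {"translation": [0.1, 0.6, 0.9], "yaw": -0.1, "grip": 0},
    {"translation": [0.1, 1, 0.9], "yaw": -0.2, "grip": 0},
    {"translation": [0.1, 1, 0.9], "yaw": -0.27, "grip": 0},
  ],
)

```text
time_s: 37.0
eef_pos: [0.4939, -0.0269, 0.2298]
orientation: [[-1.0, -0.004, 0.002], [-0.004, 1.0, 0.002], [-0.002, 0.002, -1.0]]
force: [-0.6, -0.2, -0.4]
width: 0.0852
grasp_force: 0.0
```

Request:
step_arm(
  series=[
    {"translation": [0.1, 0.4, 0], "yaw": 0, "grip": 0},
    {"translation": [0.2, 1, 0], "yaw": 0, "grip": 0},
    {"translation": [0.2, 1, 0], "yaw": 0, "grip": 0},
  ],
)

```text
time_s: 37.38
eef_pos: [0.514, 0.0759, 0.2292]
orientation: [[-1.0, -0.011, 0.002], [-0.011, 1.0, 0.005], [-0.002, 0.005, -1.0]]
force: [-0.0, -1.1, 0.1]
width: 0.0857
grasp_force: 0.0
```

```bash
python3 st.py; python3 - <<'E'
from h import *
p=env.read_camera('wrist');cv2.imwrite('pics/w14.png',p['frame']);c=cloud(p)
m=(p['depth']>0)&(c[...,0]>.47)&(c[...,0]<.6)&(c[...,1]>.07)&(c[...,1]<.28)
g=m&(c[...,2]>.03)&(c[...,2]<.042);print('grip',g.sum(),rect(c[g]) if g.sum()>3 else '',np.median(c[g],0))
l=m&(c[...,2]>.0045)&(c[...,2]<.009);print('lid',rect(c[l]))
p=env.read_camera('top');q=w2pix(p,[.572,-.09,.03]).astype(int)
b=cv2.resize(p['frame'][q[1]-60:q[1]+60,q[0]-53:q[0]+53],(370,420),interpolation=cv2.INTER_CUBIC)
f=cv2.imread('pics/w14.png');cv2.imwrite('pics/z14.png',np.hstack([f[:,:430],b]))
from pen import pend; pend(p)
c=cloud(p)
for r in env.regions_of(p,'pendant_1')[:6]:
    k=r['pixels']&(p['depth']>0);print(r['score'],np.median(c[k],0))
E
```

```text
t 37.375 [0.514  0.0759 0.2292] box 15.398749626240814 175.86185418029683 yaw 90.64819231691197 0.08573159122929001 0.0 [ -1.0058  34.5814 -19.7194 109.3605  17.4112  38.7795  59.4977]
grip 665 (array([0.5338, 0.1385]), (12.437481880187988, 50.96495056152344), 89.53223419189453) [0.5325 0.1375 0.0373]
lid (array([0.5326, 0.1784]), (168.02105712890625, 124.14068603515625), 89.38163757324219)
```

View pics/z14.png

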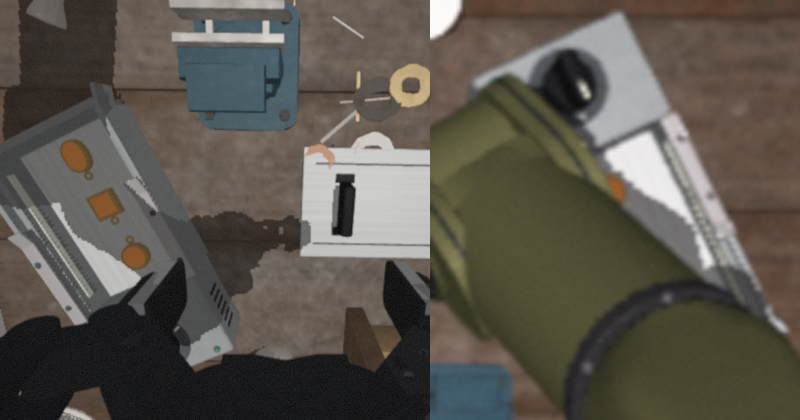

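All three pendants lie flat and apart in the box (left half: (76,156), (103,205), (135,257)). Lid grip at (345,205).

Request:
step_arm(
  series=[
    {"translation": [0.1, 0.3, -0.3], "yaw": 0, "grip": 0},
    {"translation": [0.2, 0.61, -0.7], "yaw": 0, "grip": 0},
    {"translation": [0.2, 0.61, -1], "yaw": 0, "grip": 0},
    {"translation": [0.2, 0.61, -1], "yaw": 0, "grip": 0},
    {"translation": [0.2, 0.61, -1], "yaw": 0, "grip": 0},
  ],
)

```text
time_s: 38.15
eef_pos: [0.5341, 0.1284, 0.1297]
orientation: [[-1.0, 0.001, 0.001], [0.001, 1.0, -0.001], [-0.001, -0.001, -1.0]]
force: [1.1, 0.6, 0.2]
width: 0.0852
grasp_force: 0.0
```

```bash
python3 st.py
```

```text
t 38.15 [0.5341 0.1284 0.1297] box 55.43608270609243 215.33640336997738 yaw 89.94188968366929 0.08523397459496554 0.0 [ -9.8156  45.0045 -14.3417 108.8645  21.494   28.708   50.8315]
```

Request:
step_arm(
  series=[
    {"translation": [0, 0.1, -0.4], "yaw": 0, "grip": 0},
    {"translation": [0, 0.1, -0.8], "yaw": 0, "grip": 0},
    {"translation": [0, 0.1, -0.91], "yaw": 0, "grip": 0},
    {"translation": [0, 0.1, -0.91], "yaw": 0, "grip": 1},
    {"translation": [0, 0.1, -0.91], "yaw": 0, "grip": 1},
    {"translation": [0, 0.1, -0.91], "yaw": 0, "grip": 1},
    {"translation": [0, 0.1, -0.91], "yaw": 0, "grip": 1},
    {"translation": [0, 0.1, -0.91], "yaw": 0, "grip": 1},
    {"translation": [0, 0.1, -0.91], "yaw": 0, "grip": 1},
    {"translation": [0, 0.1, -0.91], "yaw": 0, "grip": 1},
    {"translation": [0, 0.1, -0.91], "yaw": 0, "grip": 1},
  ],
  grip_force=40,
)

```text
time_s: 39.52
eef_pos: [0.5342, 0.14, 0.0387]
orientation: [[-1.0, -0.001, 0.002], [-0.001, 1.0, 0.0], [-0.002, 0.0, -1.0]]
force: [0.1, 0.7, 5.6]
width: 0.0112
grasp_force: 40.7
```

Request:
step_arm(
  series=[
    {"translation": [0, 0, 0.2], "yaw": 0, "grip": 1},
    {"translation": [0, 0, 0.6], "yaw": 0, "grip": 1},
    {"translation": [0, 0, 1], "yaw": 0, "grip": 1},
    {"translation": [0, 0, 1], "yaw": 0, "grip": 1},
  ],
)

```text
time_s: 40.02
eef_pos: [0.5353, 0.1404, 0.1404]
orientation: [[-1.0, -0.001, 0.005], [-0.001, 1.0, 0.002], [-0.005, 0.002, -1.0]]
force: [-0.6, -0.7, -1.7]
width: 0.0113
grasp_force: 39.5
```

Request:
step_arm(
  series=[
    {"translation": [0, 0, 0.4], "yaw": 0, "grip": 1},
    {"translation": [0, 0, 0.85], "yaw": 0, "grip": 1},
    {"translation": [0, 0, 0.85], "yaw": 0, "grip": 1},
  ],
)

```text
time_s: 40.4
eef_pos: [0.535, 0.1405, 0.2247]
orientation: [[-1.0, -0.001, 0.005], [-0.001, 1.0, 0.002], [-0.005, 0.002, -1.0]]
force: [0.3, -0.1, -2.5]
width: 0.0113
grasp_force: 39.5
```

```bash
python3 st.py;python3 - <<'E'
from h import *
for n in ['top','side','wrist']:
    p=env.read_camera(n);c=cloud(p);zt=env.state()['eef_pos'][2]-.031
    m=(p['depth']>0)&(abs(c[...,0]-.534)<.055)&(c[...,1]>.09)&(c[...,1]<.27)&(abs(c[...,2]-zt)<.008)
    for _ in range(4):
        A=np.c_[c[m][:,:2],np.ones(m.sum())];q=np.linalg.lstsq(A,c[m][:,2],rcond=None)[0]
        m&=abs(c[...,:2]@q[:2]+q[2]-c[...,2])<.002
    print(n,m.sum(),'slopes x,y',q[:2],c[m].min(0),c[m].max(0),'grip z',q@[.534,.138,1])
E
```

```text
t 40.4 [0.535  0.1405 0.2247] box 61.245200873037426 226.01750437052337 yaw 90.0611495976433 0.011319008986034313 39.532429575920105 [ -7.9096  37.0793 -19.1624 104.2086  17.4649  41.317   53.418 ]
top 991 slopes x,y [-0.0007  0.003 ] [0.4806 0.1074 0.189 ] [0.5878 0.2616 0.193 ] grip z 0.1907578891457764
side 1050 slopes x,y [ 0.0015 -0.0012] [0.4797 0.0912 0.187 ] [0.5887 0.263  0.1909] grip z 0.18887547412141875
wrist 50032 slopes x,y [-0.0032 -0.0034] [0.479  0.0946 0.1866] [0.589  0.2636 0.1911] grip z 0.18891761938378016
```

Request:
step_arm(
  series=[
    {"translation": [0.1, -0.3, 0], "yaw": 0.08, "grip": 1},
    {"translation": [0.2, -0.7, 0], "yaw": 0.18, "grip": 1},
    {"translation": [0.3, -1, 0], "yaw": 0.271, "grip": 1},
    {"translation": [0.3, -1, 0], "yaw": 0.271, "grip": 1},
  ],
)

```text
time_s: 41.05
eef_pos: [0.5631, 0.0355, 0.2203]
orientation: [[-0.913, -0.409, -0.004], [-0.409, 0.913, -0.003], [0.005, -0.001, -1.0]]
force: [-0.1, 0.0, -2.2]
width: 0.0112
grasp_force: 39.5
```

Request:
step_arm(
  series=[
    {"translation": [0.12, -0.19, -0.3], "yaw": 0, "grip": 1},
    {"translation": [0.12, -0.19, -0.7], "yaw": 0, "grip": 1},
    {"translation": [0.12, -0.19, -1], "yaw": 0, "grip": 1},
    {"translation": [0.12, -0.19, -1], "yaw": 0, "grip": 1},
    {"translation": [0.12, -0.19, -1], "yaw": 0, "grip": 1},
  ],
)

```text
time_s: 41.68
eef_pos: [0.5758, 0.022, 0.1232]
orientation: [[-0.91, -0.415, 0.0], [-0.415, 0.91, 0.001], [-0.001, 0.001, -1.0]]
force: [-0.1, -0.1, -2.5]
width: 0.0114
grasp_force: 39.6
```

```bash
python3 st.py
```

```text
t 41.675 [0.5758 0.022  0.1232] box 49.42598813794822 101.27796307589132 yaw 114.5026591443673 0.01136535476026678 39.62815761566162 [  6.089   47.8389 -22.2588 104.1069  30.0806  33.9707  79.5791]
```

Lower in small steps until contact.

Request:
step_arm(
  series=[
    {"translation": [0, 0, -0.1], "yaw": 0, "grip": 1},
    {"translation": [0, 0, -0.19], "yaw": 0, "grip": 1},
    {"translation": [0, 0, -0.19], "yaw": 0, "grip": 1},
    {"translation": [0, 0, -0.19], "yaw": 0, "grip": 1},
  ],
)

```text
time_s: 42.18
eef_pos: [0.5757, 0.0209, 0.1039]
orientation: [[-0.91, -0.414, 0.0], [-0.414, 0.91, 0.0], [-0.0, 0.0, -1.0]]
force: [-0.2, 1.1, -2.2]
width: 0.0113
grasp_force: 39.6
```

Request:
step_arm(
  series=[
    {"translation": [0, 0, -0.02], "yaw": 0, "grip": 1},
    {"translation": [0, 0, -0.03], "yaw": 0, "grip": 1},
    {"translation": [0, 0, -0.03], "yaw": 0, "grip": 1},
  ],
)

```text
time_s: 42.55
eef_pos: [0.5756, 0.0209, 0.1008]
orientation: [[-0.91, -0.414, -0.0], [-0.414, 0.91, 0.0], [-0.0, 0.0, -1.0]]
force: [0.7, -0.0, -2.7]
width: 0.0112
grasp_force: 39.6
```

```bash
cat > tilt.py <<'E'
from h import *
def run():
    s=env.state();y=np.array(s['orientation'])[:2,1];a=y/np.linalg.norm(y);b=np.array([-a[1],a[0]])
    print(s['time_s'],s['eef_pos'],s['force'],s['width'],s['grasp_force'])
    for n in ['top','side','wrist']:
        p=env.read_camera(n);c=cloud(p);r=(c[...,:2]-s['eef_pos'][:2])*1000;x=r@a-40;yy=r@b;z=c[...,2]*1000;z0=s['eef_pos'][2]*1000-33
        m=(p['depth']>0)&(abs(x)<82)&(abs(yy)<50)&(abs(z-z0)<11)
        for _ in range(5):
            if m.sum()<50: break
            q=np.linalg.lstsq(np.c_[x[m],yy[m],np.ones(m.sum())],z[m],rcond=None)[0]
            m&=abs(q[0]*x+q[1]*yy+q[2]-z)<2
        if m.sum()>=50: print(n,m.sum(),'tilt',q,'underside at -84,-40,84:',[round(q@[v,0,1]-6,1) for v in(-84,-40,84)])
run()
E
python3 tilt.py
```

```text
42.55 [0.5756 0.0209 0.1008] [ 0.7271 -0.0089 -2.7384] 0.01123153192482174 39.646596908569336
top 793 tilt [-0.0011  0.0103 66.9988] underside at -84,-40,84: [np.float64(61.1), np.float64(61.0), np.float64(60.9)]
side 1194 tilt [-0.0043  0.0025 66.9466] underside at -84,-40,84: [np.float64(61.3), np.float64(61.1), np.float64(60.6)]
wrist 45145 tilt [-0.0029  0.002  67.9165] underside at -84,-40,84: [np.float64(62.2), np.float64(62.0), np.float64(61.7)]
```

Request:
step_arm(
  series=[
    {"translation": [0, 0, -0.01], "yaw": 0, "grip": 1},
    {"translation": [0, 0, -0.02], "yaw": 0, "grip": 1},
    {"translation": [0, 0, -0.02], "yaw": 0, "grip": 1},
  ],
  grip_force=30,
)

```text
time_s: 43.08
eef_pos: [0.5756, 0.0211, 0.1003]
orientation: [[-0.91, -0.415, 0.001], [-0.415, 0.91, -0.0], [-0.0, -0.001, -1.0]]
force: [-4.5, 0.3, 10.5]
width: 0.0112
grasp_force: 41.6
```

Request:
step_arm(
  series=[
    {"translation": [0, 0, -0.01], "yaw": 0, "grip": 1},
    {"translation": [0, 0, -0.01], "yaw": 0, "grip": 1},
  ],
)

```text
time_s: 43.32
eef_pos: [0.5755, 0.0213, 0.1]
orientation: [[-0.91, -0.415, 0.001], [-0.415, 0.91, -0.001], [-0.001, -0.001, -1.0]]
force: [-7.2, 0.9, 17.4]
width: 0.0115
grasp_force: 43.0
```

```bash
python3 tilt.py
```

```text
43.325 [0.5755 0.0213 0.1   ] [-7.2151  0.9336 17.3927] 0.011464396171105787 42.98053979873657
top 773 tilt [-0.015  -0.0015 65.8894] underside at -84,-40,84: [np.float64(61.1), np.float64(60.5), np.float64(58.6)]
side 1188 tilt [-0.0179 -0.0001 65.7024] underside at -84,-40,84: [np.float64(61.2), np.float64(60.4), np.float64(58.2)]
wrist 44781 tilt [-0.0155 -0.0016 66.6524] underside at -84,-40,84: [np.float64(62.0), np.float64(61.3), np.float64(59.3)]
```

Request:
step_arm(
  series=[
    {"translation": [0, 0, -0.01], "yaw": 0, "grip": 1},
    {"translation": [0, 0, -0.02], "yaw": 0, "grip": 1},
    {"translation": [0, 0, -0.02], "yaw": 0, "grip": 1},
  ],
)

```text
time_s: 43.85
eef_pos: [0.5754, 0.0217, 0.0992]
orientation: [[-0.91, -0.415, 0.001], [-0.415, 0.91, -0.001], [-0.001, -0.001, -1.0]]
force: [-8.7, 1.6, 27.5]
width: 0.0112
grasp_force: 50.3
```

```bash
python3 tilt.py
```

```text
43.85 [0.5754 0.0217 0.0992] [-8.6731  1.6122 27.5432] 0.0111585538462078 50.264987143309554
top 767 tilt [-0.0329 -0.0025 64.4307] underside at -84,-40,84: [np.float64(61.2), np.float64(59.7), np.float64(55.7)]
side 1166 tilt [-0.033  -0.0053 64.3284] underside at -84,-40,84: [np.float64(61.1), np.float64(59.6), np.float64(55.6)]
wrist 44180 tilt [-0.0322 -0.0052 65.2297] underside at -84,-40,84: [np.float64(61.9), np.float64(60.5), np.float64(56.5)]
```

Tilt 0.033; a little more, then lift, with firmer grip.

Request:
step_arm(
  series=[
    {"translation": [0, 0, -0.01], "yaw": 0, "grip": 1},
    {"translation": [0, 0, -0.015], "yaw": 0, "grip": 1},
    {"translation": [0, 0, -0.015], "yaw": 0, "grip": 1},
  ],
)

```text
time_s: 44.38
eef_pos: [0.5753, 0.022, 0.0987]
orientation: [[-0.91, -0.415, 0.002], [-0.415, 0.91, -0.001], [-0.001, -0.002, -1.0]]
force: [-11.8, 0.7, 34.4]
width: 0.011
grasp_force: 57.4
```

Request:
step_arm(
  series=[
    {"translation": [0, 0, 0.2], "yaw": 0, "grip": 1},
    {"translation": [0, 0, 0.6], "yaw": 0, "grip": 1},
    {"translation": [0, 0, 1], "yaw": 0, "grip": 1},
    {"translation": [0, 0, 1], "yaw": 0, "grip": 1},
    {"translation": [0, 0, 1], "yaw": 0, "grip": 1},
  ],
)

```text
time_s: 45.0
eef_pos: [0.5749, 0.0205, 0.1936]
orientation: [[-0.91, -0.414, -0.001], [-0.414, 0.91, -0.001], [0.002, 0.0, -1.0]]
force: [-0.6, -0.0, -1.8]
width: 0.0116
grasp_force: 39.7
```

```bash
python3 tilt.py; python3 st.py
```

```text
45.0 [0.5749 0.0205 0.1936] [-0.615  -0.0146 -1.7958] 0.011617429910593205 39.708994030952454
top 1004 tilt [ -0.007    0.0024 159.7616] underside at -84,-40,84: [np.float64(154.4), np.float64(154.0), np.float64(153.2)]
side 1220 tilt [ -0.0071   0.0031 159.1435] underside at -84,-40,84: [np.float64(153.7), np.float64(153.4), np.float64(152.5)]
wrist 44802 tilt [ -0.0057   0.0033 159.8659] underside at -84,-40,84: [np.float64(154.3), np.float64(154.1), np.float64(153.4)]
t 45.15 [0.5746 0.0207 0.1928] box 47.819970159629364 100.53305359378048 yaw 114.47641034328242 0.011454281948130685 39.71766114234924 [  8.5598  42.2556 -26.2469 101.4808  26.0621  42.568   83.1239]
```

Request:
step_arm(
  series=[
    {"translation": [0, 0, 0.3], "yaw": -0.1, "grip": 1},
    {"translation": [-0.2, -0.3, 0.3], "yaw": -0.2, "grip": 1},
    {"translation": [-0.4, -0.6, 0.3], "yaw": -0.3, "grip": 1},
    {"translation": [-0.6, -0.9, 0.3], "yaw": -0.4, "grip": 1},
    {"translation": [-0.8, -0.95, 0.3], "yaw": -0.5, "grip": 1},
    {"translation": [-0.8, -0.95, 0.3], "yaw": -0.6, "grip": 1},
    {"translation": [-0.8, -0.95, 0.3], "yaw": -0.7, "grip": 1},
    {"translation": [-0.8, -0.95, 0.3], "yaw": -0.8, "grip": 1},
    {"translation": [-0.8, -0.95, 0.3], "yaw": -0.9, "grip": 1},
    {"translation": [-0.8, -0.95, 0.3], "yaw": -1, "grip": 1},
    {"translation": [-0.8, -0.95, 0.3], "yaw": -1, "grip": 1},
  ],
)

```text
time_s: 46.52
eef_pos: [0.4952, -0.0738, 0.2235]
orientation: [[-0.416, 0.909, -0.002], [0.909, 0.416, -0.0], [0.0, -0.002, -1.0]]
force: [-0.2, -0.5, -3.4]
width: 0.0113
grasp_force: 39.8
```

Request:
step_arm(
  series=[
    {"translation": [-0.4, -0.4, 0], "yaw": 0, "grip": 1},
    {"translation": [-0.8, -0.8, 0], "yaw": 0, "grip": 1},
    {"translation": [-0.96, -0.96, 0], "yaw": 0, "grip": 1},
    {"translation": [-0.96, -0.96, -0.4], "yaw": 0, "grip": 1},
    {"translation": [-0.96, -0.96, -0.8], "yaw": 0, "grip": 1},
    {"translation": [-0.96, -0.96, -0.8], "yaw": 0, "grip": 1},
  ],
)

```text
time_s: 47.28
eef_pos: [0.398, -0.1694, 0.1423]
orientation: [[-0.417, 0.909, -0.006], [0.909, 0.417, 0.002], [0.005, -0.004, -1.0]]
force: [0.4, 0.6, -0.9]
width: 0.0115
grasp_force: 39.7
```

```bash
python3 st.py; python3 tilt.py
```

```text
t 47.275 [ 0.398  -0.1694  0.1423] box -191.5500705684255 0.4558698839648434 yaw 24.626929926153153 0.011492990528984713 39.72512125968933 [ 18.2825  38.6879  -2.0959 127.8782   5.3362  13.868   36.083 ]
47.275 [ 0.398  -0.1694  0.1423] [ 0.3598  0.5617 -0.9477] 0.011492990528984713 39.72512125968933
top 909 tilt [ -0.0166  -0.0009 108.4573] underside at -84,-40,84: [np.float64(103.9), np.float64(103.1), np.float64(101.1)]
side 2729 tilt [ -0.008   -0.0006 109.892 ] underside at -84,-40,84: [np.float64(104.6), np.float64(104.2), np.float64(103.2)]
wrist 45666 tilt [ -0.0056  -0.0006 111.8602] underside at -84,-40,84: [np.float64(106.3), np.float64(106.1), np.float64(105.4)]
```

Request:
step_arm(
  series=[
    {"translation": [0, -0.01, -0.3], "yaw": 0, "grip": 1},
    {"translation": [0, -0.01, -0.5], "yaw": 0, "grip": 1},
    {"translation": [0, -0.01, -0.5], "yaw": 0, "grip": 1},
    {"translation": [0, -0.01, -0.5], "yaw": 0, "grip": 1},
  ],
)

```text
time_s: 47.92
eef_pos: [0.4004, -0.1713, 0.0956]
orientation: [[-0.414, 0.91, 0.002], [0.91, 0.414, -0.001], [-0.002, 0.002, -1.0]]
force: [1.3, -0.2, -1.2]
width: 0.0111
grasp_force: 39.7
```

```bash
python3 st.py; python3 tilt.py
```

```text
t 47.925 [ 0.4004 -0.1713  0.0956] box -190.15767941910644 -2.3639288164138685 yaw 24.483486554024157 0.011076106679271317 39.69713866710663 [ 17.6348  44.7153  -0.866  129.2816   5.9079   5.9011  35.6274]
47.925 [ 0.4004 -0.1713  0.0956] [ 1.2678 -0.1576 -1.2483] 0.011076106679271317 39.69713866710663
top 803 tilt [-0.0071  0.0001 61.9668] underside at -84,-40,84: [np.float64(56.6), np.float64(56.3), np.float64(55.4)]
side 2649 tilt [-0.0038 -0.0031 61.9538] underside at -84,-40,84: [np.float64(56.3), np.float64(56.1), np.float64(55.6)]
wrist 45039 tilt [-0.0035 -0.0028 62.798 ] underside at -84,-40,84: [np.float64(57.1), np.float64(56.9), np.float64(56.5)]
```

Request:
step_arm(
  series=[
    {"translation": [-0.005, 0.011, -0.02], "yaw": 0, "grip": 1},
    {"translation": [-0.005, 0.011, -0.042], "yaw": 0, "grip": 1},
    {"translation": [-0.005, 0.011, -0.042], "yaw": 0, "grip": 1},
  ],
)

```text
time_s: 48.45
eef_pos: [0.3991, -0.1699, 0.09]
orientation: [[-0.414, 0.91, -0.0], [0.91, 0.414, 0.0], [0.0, -0.0, -1.0]]
force: [0.0, 0.6, -2.0]
width: 0.0113
grasp_force: 39.7
```

Request:
step_arm(
  series=[
    {"translation": [0.09, 0.041, 0], "yaw": 0, "grip": 1},
    {"translation": [0.18, 0.083, 0], "yaw": 0, "grip": 1},
    {"translation": [0.24, 0.11, 0], "yaw": 0, "grip": 1},
    {"translation": [0.3, 0.136, 0], "yaw": 0, "grip": 1},
    {"translation": [0.3, 0.136, 0], "yaw": 0, "grip": 1},
  ],
)

```text
time_s: 49.08
eef_pos: [0.4298, -0.156, 0.0901]
orientation: [[-0.415, 0.91, 0.001], [0.91, 0.415, 0.0], [-0.0, 0.001, -1.0]]
force: [-0.2, -0.4, -1.4]
width: 0.0113
grasp_force: 39.8
```

```bash
python3 st.py; python3 tilt.py
```

```text
t 49.075 [ 0.4298 -0.156   0.0901] box -157.05185207743375 -0.5524613381924781 yaw 24.51849746270906 0.011344902180525628 39.77000713348389 [ 14.786   45.777   -0.9788 125.7017   4.6199   8.5103  34.0531]
49.075 [ 0.4298 -0.156   0.0901] [-0.2142 -0.3741 -1.4267] 0.011344902180525628 39.77000713348389
top 780 tilt [-0.0107  0.0025 56.2862] underside at -84,-40,84: [np.float64(51.2), np.float64(50.7), np.float64(49.4)]
side 2463 tilt [-0.0064 -0.0042 56.2972] underside at -84,-40,84: [np.float64(50.8), np.float64(50.6), np.float64(49.8)]
wrist 45063 tilt [-0.0062 -0.0009 57.2511] underside at -84,-40,84: [np.float64(51.8), np.float64(51.5), np.float64(50.7)]
```

Request:
step_arm(
  series=[
    {"translation": [0.06, 0.027, 0.005], "yaw": 0, "grip": 1},
    {"translation": [0.12, 0.055, 0.01], "yaw": 0, "grip": 1},
    {"translation": [0.2, 0.091, 0.01], "yaw": 0, "grip": 1},
    {"translation": [0.3, 0.136, 0.015], "yaw": 0, "grip": 1},
    {"translation": [0.3, 0.136, 0.015], "yaw": 0, "grip": 1},
  ],
)

```text
time_s: 49.85
eef_pos: [0.4603, -0.1418, 0.0913]
orientation: [[-0.416, 0.91, 0.001], [0.91, 0.416, 0.001], [0.0, 0.001, -1.0]]
force: [1.4, 1.3, -9.6]
width: 0.0111
grasp_force: 40.1
```

```bash
python3 st.py; python3 tilt.py
```

```text
t 49.85 [ 0.4603 -0.1418  0.0913] box -123.43901042924603 -0.13884464147490005 yaw 24.560692685137635 0.011111741049981123 40.05008339881897 [ 12.3378  46.1688  -1.0954 121.6275   3.4903  12.1837  32.7286]
49.85 [ 0.4603 -0.1418  0.0913] [ 1.363   1.3224 -9.5601] 0.011111741049981123 40.05008339881897
top 834 tilt [-0.0194  0.0027 56.825 ] underside at -84,-40,84: [np.float64(52.5), np.float64(51.6), np.float64(49.2)]
side 2346 tilt [-0.0182 -0.0012 56.9677] underside at -84,-40,84: [np.float64(52.5), np.float64(51.7), np.float64(49.4)]
wrist 44450 tilt [-0.0181 -0.001  57.9397] underside at -84,-40,84: [np.float64(53.5), np.float64(52.7), np.float64(50.4)]
```

Request:
step_arm(
  series=[
    {"translation": [0.06, 0.027, 0.005], "yaw": 0, "grip": 1},
    {"translation": [0.12, 0.055, 0.01], "yaw": 0, "grip": 1},
    {"translation": [0.2, 0.091, 0.012], "yaw": 0, "grip": 1},
    {"translation": [0.28, 0.127, 0.015], "yaw": 0, "grip": 1},
    {"translation": [0.28, 0.127, 0.015], "yaw": 0, "grip": 1},
  ],
)

```text
time_s: 50.62
eef_pos: [0.4846, -0.1303, 0.0921]
orientation: [[-0.414, 0.91, -0.006], [0.91, 0.414, -0.0], [0.002, -0.006, -1.0]]
force: [-3.7, -2.0, -15.9]
width: 0.0113
grasp_force: 44.3
```

```bash
python3 st.py; python3 tilt.py
```

```text
t 50.625 [ 0.4846 -0.1303  0.0921] box -96.53673006343072 0.1936834946344862 yaw 24.42723498978156 0.011333866117711144 44.299794844700955 [ 10.2932  46.704   -0.8969 117.891    2.6443  15.7648  31.5559]
50.625 [ 0.4846 -0.1303  0.0921] [ -3.6568  -1.9906 -15.922 ] 0.011333866117711144 44.299794844700955
top 767 tilt [-0.039  -0.0018 56.7344] underside at -84,-40,84: [np.float64(54.0), np.float64(52.3), np.float64(47.5)]
side 2269 tilt [-0.0385 -0.0025 56.9048] underside at -84,-40,84: [np.float64(54.1), np.float64(52.4), np.float64(47.7)]
wrist 43886 tilt [-0.0385 -0.001  57.909 ] underside at -84,-40,84: [np.float64(55.1), np.float64(53.4), np.float64(48.7)]
```

Request:
step_arm(
  series=[
    {"translation": [0.06, 0.027, 0], "yaw": 0, "grip": 1},
    {"translation": [0.12, 0.055, 0.003], "yaw": 0, "grip": 1},
    {"translation": [0.18, 0.082, 0.003], "yaw": 0, "grip": 1},
    {"translation": [0.18, 0.082, 0.003], "yaw": 0, "grip": 1},
  ],
)

```text
time_s: 51.28
eef_pos: [0.5012, -0.1226, 0.092]
orientation: [[-0.413, 0.911, -0.008], [0.911, 0.413, -0.0], [0.003, -0.008, -1.0]]
force: [-6.5, -3.2, -20.0]
width: 0.0113
grasp_force: 47.0
```

```bash
python3 st.py; python3 tilt.py
```

```text
t 51.275 [ 0.5012 -0.1226  0.092 ] box -78.18004639955211 0.40030096294260686 yaw 24.407088954423816 0.011333231481833824 47.01268776319921 [  9.0447  47.1917  -0.791  115.3879   2.1753  17.905   30.8384]
51.275 [ 0.5012 -0.1226  0.092 ] [ -6.5336  -3.2285 -20.0454] 0.011333231481833824 47.01268776319921
top 735 tilt [-0.0491 -0.0009 56.0502] underside at -84,-40,84: [np.float64(54.2), np.float64(52.0), np.float64(45.9)]
side 2224 tilt [-0.0477 -0.0023 56.2846] underside at -84,-40,84: [np.float64(54.3), np.float64(52.2), np.float64(46.3)]
wrist 43642 tilt [-0.0474 -0.0014 57.2484] underside at -84,-40,84: [np.float64(55.2), np.float64(53.1), np.float64(47.3)]
```

Request:
step_arm(
  series=[
    {"translation": [0.02, 0.01, 0], "yaw": 0, "grip": 1},
    {"translation": [0.045, 0.02, 0], "yaw": 0, "grip": 1},
    {"translation": [0.045, 0.02, 0], "yaw": 0, "grip": 1},
  ],
)

```text
time_s: 51.8
eef_pos: [0.5044, -0.121, 0.0919]
orientation: [[-0.413, 0.911, -0.011], [0.911, 0.413, -0.001], [0.004, -0.01, -1.0]]
force: [-9.1, -3.7, -19.4]
width: 0.0113
grasp_force: 45.9
```

```bash
python3 st.py; python3 tilt.py
```

```text
t 51.8 [ 0.5044 -0.121   0.0919] box -74.68155053449328 0.5002403263527216 yaw 24.37743489892045 0.011289151744083181 45.85632895119488 [  8.7634  47.3302  -0.7268 114.8131   2.0774  18.4791  30.6703]
51.8 [ 0.5044 -0.121   0.0919] [ -9.0915  -3.6517 -19.4419] 0.011289151744083181 45.85632895119488
top 732 tilt [-0.0514  0.0045 55.8771] underside at -84,-40,84: [np.float64(54.2), np.float64(51.9), np.float64(45.6)]
side 2159 tilt [-0.0486 -0.0039 56.086 ] underside at -84,-40,84: [np.float64(54.2), np.float64(52.0), np.float64(46.0)]
wrist 43808 tilt [-0.0477 -0.0013 57.074 ] underside at -84,-40,84: [np.float64(55.1), np.float64(53.0), np.float64(47.1)]
```

Request:
step_arm(
  series=[
    {"translation": [0.01, 0.005, -0.02], "yaw": 0, "grip": 1},
    {"translation": [0.01, 0.005, -0.04], "yaw": 0, "grip": 1},
    {"translation": [0.01, 0.005, -0.06], "yaw": 0, "grip": 1},
    {"translation": [0.01, 0.005, -0.08], "yaw": 0, "grip": 1},
    {"translation": [0.01, 0.005, -0.08], "yaw": 0, "grip": 1},
  ],
)

```text
time_s: 52.58
eef_pos: [0.5066, -0.1216, 0.0863]
orientation: [[-0.413, 0.911, -0.007], [0.911, 0.413, -0.002], [0.001, -0.007, -1.0]]
force: [-12.7, -5.3, 4.0]
width: 0.0109
grasp_force: 40.8
```

```bash
python3 st.py; python3 tilt.py
```

```text
t 52.575 [ 0.5066 -0.1216  0.0863] box -72.89574068445881 -0.9009054619690121 yaw 24.36373059347484 0.010885780526088037 40.78309714794159 [  8.6919  47.9537  -0.6225 114.7602   2.1103  17.6516  30.6243]
52.575 [ 0.5066 -0.1216  0.0863] [-12.655   -5.3285   3.992 ] 0.010885780526088037 40.78309714794159
top 761 tilt [-0.0052  0.0157 52.2414] underside at -84,-40,84: [np.float64(46.7), np.float64(46.4), np.float64(45.8)]
side 2198 tilt [-0.0059 -0.0004 52.5386] underside at -84,-40,84: [np.float64(47.0), np.float64(46.8), np.float64(46.0)]
wrist 45121 tilt [-0.0054  0.0025 53.5421] underside at -84,-40,84: [np.float64(48.0), np.float64(47.8), np.float64(47.1)]
```

Request:
step_arm(
  series=[
    {"translation": [0, 0, -0.01], "yaw": 0, "grip": 1},
    {"translation": [-0.01, -0.005, -0.02], "yaw": 0, "grip": 1},
    {"translation": [-0.01, -0.005, -0.02], "yaw": 0, "grip": 1},
    {"translation": [-0.01, -0.005, -0.02], "yaw": 0, "grip": 0},
    {"translation": [-0.01, -0.005, -0.02], "yaw": 0, "grip": 0},
    {"translation": [-0.01, -0.005, -0.02], "yaw": 0, "grip": 0},
    {"translation": [-0.01, -0.005, -0.02], "yaw": 0, "grip": 0},
    {"translation": [-0.01, -0.005, 0.3], "yaw": 0, "grip": 0},
    {"translation": [-0.01, -0.005, 0.8], "yaw": 0, "grip": 0},
    {"translation": [-0.01, -0.005, 1], "yaw": 0, "grip": 0},
    {"translation": [-0.01, -0.005, 1], "yaw": 0, "grip": 0},
  ],
)

```text
time_s: 54.1
eef_pos: [0.5109, -0.12, 0.1869]
orientation: [[-0.414, 0.91, 0.004], [0.91, 0.414, -0.0], [-0.002, 0.004, -1.0]]
force: [0.2, -0.4, -0.0]
width: 0.085
grasp_force: 0.0
```

```bash
python3 st.py; python3 lid.py; python3 - <<'E'
from h import *
p=env.read_camera('wrist');cv2.imwrite('pics/w20.png',p['frame']);c=cloud(p)
m=(p['depth']>0)&(c[...,2]>.1)&(c[...,2]<.112)&(c[...,0]>.6)&(c[...,1]<.03)
print(m.sum(),rect(c[m]) if m.sum()>5 else '')
E
python3 - <<'E'
import sys;sys.path.insert(0,'.')
from lid import run
run('wrist')
E
```

```text
t 54.1 [ 0.5109 -0.12    0.1869] box -68.36268160616373 -1.2335649343189066 yaw 24.466232635343218 0.08497400262808832 0.0 [  8.9685  37.8077  -1.2672 111.4539   1.5193  30.5137  31.1275]
side 2354 x -129.00123313279573 45.85835114087511 tilt [-0.0001 -0.0045 51.1117] z top at -x 51.1286286194071 +x 51.105700641015794
top 935 x -131.36992173652789 45.840965961831266 tilt [ 0.0016  0.011  51.1673] z top at -x 50.96097852742816 +x 51.23927895820621
[ 0.5094 -0.1197  0.1849] [ 0.2248  0.0904 -0.5011] [-0.0369  0.0234  0.0081]
897 (array([ 0.6577, -0.0511]), (25.244056701660156, 13.615425109863281), 23.291072845458984)
side 2392 x -129.11465178339893 45.992928544649445 tilt [ 0.0003 -0.0029 51.107 ] z top at -x 51.06856041480199 +x 51.12073643339367
top 943 x -131.3186247326751 45.62341748095903 tilt [-0.0021  0.0087 50.9329] z top at -x 51.20433094337234 +x 50.838599597690404
[ 0.5089 -0.1197  0.1843] [-0.1349  1.1585 -0.473 ] [-0.0039  0.0221  0.0494]
wrist 24826 x -128.60408393237893 45.99806664490704 tilt [ 0.0018 -0.001  52.013 ] z top at -x 51.77777020600087 +x 52.09714141052813
```

View pics/w20.png

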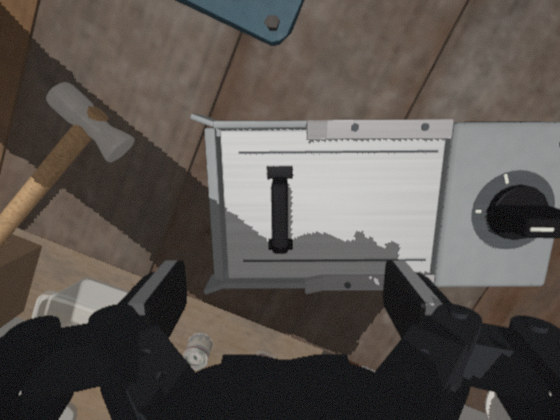

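The lid lies flat behind the lip, with the grip at (280,210) and the knob at (517,212) still off. I go to the knob.

Request:
step_arm(
  series=[
    {"translation": [0.2, 0.1, 0.2], "yaw": 0.11, "grip": 0.4},
    {"translation": [0.5, 0.25, 0.2], "yaw": 0.22, "grip": 0.4},
    {"translation": [0.8, 0.36, 0.2], "yaw": 0.33, "grip": 0.4},
    {"translation": [0.8, 0.36, 0.2], "yaw": 0.44, "grip": 0.4},
    {"translation": [0.8, 0.36, 0.2], "yaw": 0.55, "grip": 0.4},
    {"translation": [0.8, 0.36, 0.2], "yaw": 0.66, "grip": 0.4},
    {"translation": [0.8, 0.36, 0.2], "yaw": 0.77, "grip": 0.4},
    {"translation": [0.8, 0.36, 0.2], "yaw": 0.88, "grip": 0.4},
    {"translation": [0.8, 0.36, 0.2], "yaw": 1, "grip": 0.4},
    {"translation": [0.8, 0.36, 0.2], "yaw": 1, "grip": 0.4},
  ],
)

```text
time_s: 55.65
eef_pos: [0.5892, -0.0841, 0.2044]
orientation: [[-0.911, -0.412, -0.002], [-0.412, 0.911, 0.001], [0.001, 0.002, -1.0]]
force: [-0.3, 0.1, -0.2]
width: 0.0516
grasp_force: 0.0
```

```bash
python3 st.py; python3 - <<'E'
from h import *
for n in ['wrist','top','side']:
    p=env.read_camera(n);c=cloud(p)
    m=(p['depth']>0)&(c[...,2]>.1)&(c[...,2]<.112)&(c[...,0]>.62)&(c[...,0]<.7)&(c[...,1]<0)&(c[...,1]>-.1)
    print(n,m.sum(),rect(c[m]) if m.sum()>5 else '')
E
```

```text
t 55.65 [ 0.5892 -0.0841  0.2044] box 17.785732968608244 -0.8666563934581137 yaw 114.33711188647793 0.05163147466030642 0.0 [ 19.0707  42.7587 -27.1327  97.4269  25.3532  46.1192  94.5766]
wrist 940 (array([ 0.6657, -0.0484]), (41.71311950683594, 13.80115032196045), 24.00775909423828)
top 85 (array([ 0.6644, -0.048 ]), (41.44501495361328, 15.709632873535156), 26.546409606933594)
side 124 (array([ 0.6664, -0.0503]), (42.18690872192383, 15.463217735290527), 23.887651443481445)
```

Request:
step_arm(
  series=[
    {"translation": [0.4, 0.2, 0], "yaw": 0, "grip": 0.4},
    {"translation": [0.765, 0.357, 0], "yaw": 0, "grip": 0.4},
    {"translation": [0.765, 0.357, -0.3], "yaw": 0, "grip": 0.4},
    {"translation": [0.765, 0.357, -0.6], "yaw": 0, "grip": 0.4},
    {"translation": [0.765, 0.357, -0.6], "yaw": 0, "grip": 0.4},
    {"translation": [0.765, 0.357, -0.6], "yaw": 0, "grip": 0.4},
  ],
)

```text
time_s: 56.55
eef_pos: [0.6668, -0.0479, 0.1465]
orientation: [[-0.911, -0.413, 0.002], [-0.413, 0.911, 0.0], [-0.001, -0.0, -1.0]]
force: [0.8, 0.4, 0.5]
width: 0.0511
grasp_force: 0.0
```

```bash
python3 st.py
```

```text
t 56.55 [ 0.6668 -0.0479  0.1465] box 103.41303542715383 -0.019400288702406204 yaw 114.4241653681051 0.05113602359801458 0.0 [ 12.9574  51.8213 -25.1211  86.3176  26.7629  47.8044  92.5365]
```

Request:
step_arm(
  series=[
    {"translation": [-0.01, -0.005, -0.25], "yaw": 0, "grip": 0.4},
    {"translation": [-0.01, -0.005, -0.45], "yaw": 0, "grip": 0.4},
    {"translation": [-0.01, -0.005, -0.45], "yaw": 0, "grip": 0.4},
    {"translation": [-0.01, -0.005, -0.45], "yaw": 0, "grip": 1},
    {"translation": [-0.01, -0.005, -0.45], "yaw": 0, "grip": 1},
    {"translation": [-0.01, -0.005, -0.45], "yaw": 0, "grip": 1},
    {"translation": [-0.01, -0.005, -0.45], "yaw": 0, "grip": 1},
    {"translation": [-0.01, -0.005, -0.45], "yaw": 0, "grip": 1},
    {"translation": [-0.01, -0.005, -0.45], "yaw": 0, "grip": 1},
  ],
  grip_force=60,
)

```text
time_s: 57.68
eef_pos: [0.6653, -0.0475, 0.1017]
orientation: [[-0.91, -0.415, 0.001], [-0.415, 0.91, 0.001], [-0.001, 0.001, -1.0]]
force: [-2.1, 2.1, 6.1]
width: 0.013
grasp_force: 59.8
```

Request:
step_arm(
  series=[
    {"translation": [0, 0, 0], "yaw": -0.07, "grip": 1},
    {"translation": [0, 0, 0], "yaw": -0.14, "grip": 1},
    {"translation": [0, 0, 0], "yaw": -0.21, "grip": 1},
    {"translation": [0, 0, 0], "yaw": -0.28, "grip": 1},
    {"translation": [0, 0, 0], "yaw": -0.35, "grip": 1},
    {"translation": [0, 0, 0], "yaw": -0.42, "grip": 1},
    {"translation": [0, 0, 0], "yaw": -0.49, "grip": 1},
    {"translation": [0, 0, 0], "yaw": -0.56, "grip": 1},
    {"translation": [0, 0, 0], "yaw": -0.63, "grip": 1},
    {"translation": [0, 0, 0], "yaw": -0.7, "grip": 1},
    {"translation": [0, 0, 0], "yaw": -0.7, "grip": 1},
  ],
)

```text
time_s: 59.05
eef_pos: [0.6653, -0.047, 0.1017]
orientation: [[-0.782, 0.623, 0.001], [0.623, 0.782, 0.002], [0.0, 0.002, -1.0]]
force: [-2.4, 2.5, 7.2]
width: 0.0131
grasp_force: 60.0
```

```bash
python3 st.py; python3 -c "
from h import *
s=env.state();print(s['force'],s['wrist_torque'])"
```

```text
t 59.05 [ 0.6653 -0.047   0.1017] box 102.423222468519 1.4338305094589117 yaw 51.48380702382424 0.013054548619110507 59.99407768249512 [ 3.8779 53.5433 -7.2376 88.267   9.1775 38.7307 43.8667]
[-2.3646  2.5441  7.2218] [ 0.463   0.6047 -0.0581]
```

Request:
step_arm(
  series=[
    {"translation": [0, 0, 0], "yaw": -0.03, "grip": 1},
    {"translation": [0, 0, 0], "yaw": -0.065, "grip": 1},
    {"translation": [0, 0, 0], "yaw": -0.065, "grip": 1},
    {"translation": [0, 0, 0], "yaw": -0.06, "grip": 0},
    {"translation": [0, 0, 0], "yaw": -0.06, "grip": 0},
    {"translation": [0, 0, 0], "yaw": -0.06, "grip": 0},
    {"translation": [0, 0, 0], "yaw": -0.06, "grip": 0},
    {"translation": [0, 0, 0.3], "yaw": -0.06, "grip": 0},
    {"translation": [0, 0, 0.8], "yaw": -0.06, "grip": 0},
    {"translation": [0, 0, 1], "yaw": -0.06, "grip": 0},
  ],
)

```text
time_s: 60.3
eef_pos: [0.6667, -0.0488, 0.2035]
orientation: [[-0.72, 0.694, 0.005], [0.694, 0.72, -0.0], [-0.004, 0.003, -1.0]]
force: [0.4, -0.6, -1.1]
width: 0.0853
grasp_force: 0.0
```

Request:
step_arm(
  series=[
    {"translation": [-0.4, 0.5, 0.3], "yaw": 0, "grip": 0},
    {"translation": [-0.8, 1, 0.5], "yaw": 0, "grip": 0},
    {"translation": [-0.8, 1, 0.5], "yaw": 0, "grip": 0},
  ],
)

```text
time_s: 60.68
eef_pos: [0.5833, 0.0562, 0.252]
orientation: [[-0.725, 0.689, 0.001], [0.689, 0.725, 0.003], [0.002, 0.003, -1.0]]
force: [0.8, 0.2, -1.4]
width: 0.0856
grasp_force: 0.0
```

Request:
step_arm(
  series=[
    {"translation": [-0.4, 0.5, 0.3], "yaw": 0, "grip": 0},
    {"translation": [-0.8, 1, 0.5], "yaw": 0, "grip": 0},
    {"translation": [-0.8, 1, 0.5], "yaw": 0, "grip": 0},
  ],
)

```text
time_s: 61.05
eef_pos: [0.5036, 0.155, 0.3016]
orientation: [[-0.724, 0.69, 0.001], [0.69, 0.724, 0.002], [0.001, 0.002, -1.0]]
force: [0.9, -1.1, -0.0]
width: 0.0852
grasp_force: 0.0
```

```bash
python3 st.py; python3 lid.py; python3 - <<'E'
from h import *
for n in ['top','side']:
    p=env.read_camera(n);c=cloud(p)
    m=(p['depth']>0)&(c[...,2]>.1)&(c[...,2]<.112)&(c[...,0]>.62)&(c[...,0]<.7)&(c[...,1]<0)&(c[...,1]>-.1)
    print(n,m.sum(),rect(c[m]) if m.sum()>5 else '')
    if n=='top': a=cv2.resize(p['frame'][100:330,100:440],(580,392))
    else: b=cv2.resize(p['frame'][215:345,250:400],(220,190));
q=np.zeros((392,800,3),np.uint8);q[:,:580]=a;q[:190,580:]=b;cv2.imwrite('pics/z21.png',q)
E
```

```text
t 61.05 [0.5036 0.155  0.3016] box 38.59825289405843 252.2003667008723 yaw 46.40522100113098 0.08523956627053064 0.0 [-18.0097  28.5806  -6.3278 103.5024   3.9243  48.0217  20.2123]
side 2388 x -129.4750501405715 45.84160817868383 tilt [-0.0002 -0.0043 51.0976] z top at -x 51.12732515788995 +x 51.08703639165465
top 1162 x -131.40327136220023 45.85661109772819 tilt [ 0.0018  0.003  51.2715] z top at -x 51.039812974973586 +x 51.35232090761857
[0.5051 0.1521 0.3008] [ 0.2945  0.648  -0.6668] [-0.0085  0.057  -0.0405]
top 80 (array([ 0.6636, -0.0483]), (13.12985610961914, 39.49834442138672), 44.977508544921875)
side 122 (array([ 0.6675, -0.0499]), (15.30886173248291, 40.43836212158203), 44.62615203857422)
```

View pics/z21.png

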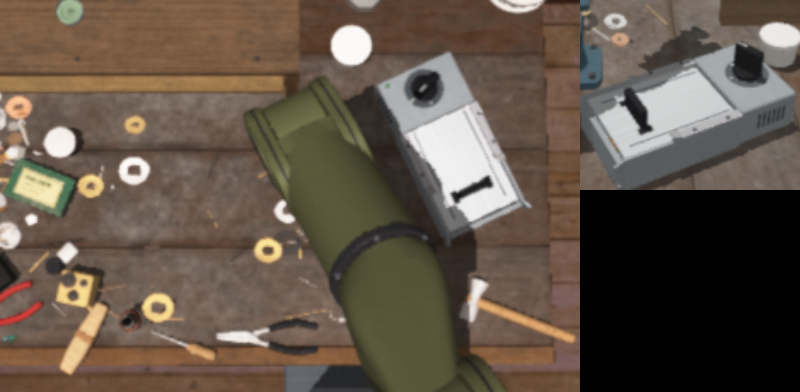

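The knob bar at (425,85) now lies at -45°, turned about 69° to its stop; the lid is flat and home, and no amber pendant is left in the visible part of the bench.

```bash
python3 -c "
from workcell import env
print(env.finish_job())"
```

```text
the job is handed in; nothing more can be done
None
```

Job handed in at about 61 s: the three pendants I found (round, square, oval; no fourth seen) lie flat and apart in the box, the lid is flat and fully home behind the lip, and the knob is against its on stop and let go.

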